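# Sterilise the tap parts

### The arm

A 6-joint arm with a two-finger parallel gripper is mounted at the origin on the work surface. World frame = base frame: x ahead of the robot, y to its left, z up, the work surface at z = 0. Lengths are in m, angles in rad, forces in N, time in s.
With the tool pointing down it reaches from about 0.35 to 0.775 m from the base axis. Payload 5.5 kg.
Tool frame: the origin (TCP) lies midway between the tips of the shut fingers; the grasp point (between the pads) lies 19 mm behind it (env.tcp_to_grasp is the distance from the TCP to the grasp point, in m); z points along the fingers, y is the direction in which the jaws open and shut (so a half turn about z gives the same grasp; the last joint's range is limited). The gripper opens to 85 mm and grips with 20 to 120 N. Pads are 22 mm wide; open, the fingers measure 114 mm over their backs; the gripper's body (76 mm by 85 mm) begins 54 mm behind the grasp point. The pads swing forward as they close: fully open they stand 13 mm farther back than shut.
Start: joints at [-1.478, 0.313, 0.046, 1.304, 0, 1.431], TCP at [0.133, -0.56, 0.231] pointing down, gripper open.
Joint ranges: [-2.76, 2.76], [-0.86, 1.69], [-1.03, 1.26], [-2.2, 2.34], [-1.47, 1.5], [-3.14, 3.14]. Speed limits (rad/s): [2.57, 2.57, 3.14, 3.14, 3.14, 3.14].

### API

Orientations are given as a unit quaternion [w, x, y, z].
In Python, from workcell import get_state, viewer, hand_in, finder, env gives the robot as it stands.
- The arm moves only by the tool arm_command, never from a script. Its argument "motion" is a list of rows, each an object of numbers: "x", "y", "z": the shift along the tool's x, y, z in mm; "rx", "ry", "rz": the turn, a rotation vector about the tool's x, y, z in degrees; "hand": the closure, from -1 (fully open) to 1 (shut). A call has 1 to 10 rows; each row is the pose to reach, as a shift and turn from the pose commanded when the call began, along the tool's axes at that moment; what a row does not reach only later rows make up. A row lasts 1/8 s, in which the tool goes at most 62.5 mm and 10.7 degrees, less where a joint would pass 70% of its speed; a pose out of reach is approached as far as the arm can. A call with a gripper value outside its range is refused whole. The fingers move at their own pace and stop on an object; "force" is the grip in N (left out, the last holds). Time passes only in rows, so rows that repeat a pose let the fingers close. It gives the time, the measured TCP pose, the force and the opening at its end, in the units of the state.
- get_state(): the state, without advancing time (a new reading comes with each control period).
- viewer.read_camera(name): name is "side" or "top"; returns a dict with "image" (400x640x3 uint8, red, green, blue), "z_map" (400x640 float32, m along the optical axis (not along the pixel's ray), 0 where there is no reading), "intrinsics" (3x3 intrinsics, pixels), "rvec" (rotation vector, rad) and "tvec" (3), from world to camera coordinates, as OpenCV has them. Camera axes: x right, y down, z forward; pixel columns grow to the right and rows downward; lengths in m; the calibration is good to about 2 mm. A picture is of the moment at which its call begins.
- hand_in(): hands the job in, once; it reports no verdict.
Trained networks look in a picture, given as the dict that the camera call returned (one of the last four; its "shot" number tells which), for a name from the list of things; names that differ only in an ending like _2 or _b are one class to them, and where a whole thing is asked for, a point or a joint stands for the part that bears it (a point fixed in the world has none). Each returns a list of dicts, best first, with "score" (0 to 1); they miss things now and then, are a little off and sometimes report something else, mostly with a low value. They report only what shows in the picture. A call takes as long as a camera call. They do not tell look-alikes from the thing itself.
- finder.find_in(picture, query): "at" ([column, row] in pixels, amid what is visible of it).
- finder.masks_of(picture, query): "region" (400x640 bool, what is visible of it) and "at" ([column, row] in pixels, amid what is visible of it).
The state is a dict: "clock": time; "joint_pos": joint angles; "qvel": joint speeds; "tau": joint torques, N m; "tcp_pos": TCP position; "orientation": TCP orientation; "wrist_force": force on the tool from outside, world axes, zero at the start; "ft_torque": the same for the moment, N m; "finger_gap": finger opening in m.
Only numpy, scipy, OpenCV 4.12 (cv2) and the standard library are available. Lean on these libraries where they do the work, as an engineer would, in place of code of your own. Each camera call takes 0.05 s, during which the arm holds its last target.

### The job

Load the drawer steriliser and start it: lift every hanging parts basket up and off its hook and stand it gently upright in the drawer, put every loose coupling in with them, and push the drawer fully shut. Then press the long start bar at its middle, fully down and level at both ends, hold it for a second and let it spring back. Leave the brush hanging and everything else on the counter where it is, and do not tip or drop the baskets.

Things in the scene. Friction and masses are not known exactly. Their poses are not given: they have to be found in the camera images.
- steriliser: drawer steriliser, a white box 280 mm deep (x), 320 mm wide (y), 125 mm tall, fixed to the counter; origin at the centre of its underside, x points from its front (drawer side, facing the robot) to its back, z up. Its start bar lies on its top along the front edge.
- drawer (a joint): how far the steriliser's drawer is open: 0 shut, 0.18 m fully open; slides along the steriliser's -x (towards the robot), stays where it is left, about 1 to 3 N to move. It may start shut or a little open.
- drawer_floor (a point): centre of the drawer's inner floor, moves with the drawer; axes as the steriliser's. The inside is 190 mm (x) by 264 mm (y); side and back walls 55 mm high, the front panel's top edge 87 mm above this floor. With the drawer fully open all but the last 10 mm of the inside lies clear of the steriliser's top.
- drawer_handle (a point): middle of the drawer's bar handle, a round bar along y, about 140 mm long and 11 mm thick, 35 mm in front of the drawer's front panel, 67 mm above the drawer's floor (85 mm above the counter); moves with the drawer.
- start_bar (a joint): how far the start bar is pressed: 0 rad up at rest, about 0.26 rad fully down (8 mm at the bar). It hinges along its rear edge, springs back up, and needs about 2 N to start and 8 N to go fully down.
- bar_rock (a joint): how far the start bar rocks sideways about its middle, rad: 0 level, positive with its left (+y) end up; limit 0.06. It is sprung; pressing with 8 N 50 mm off the middle rocks it about 0.03 rad.
- bar_middle (a point): middle of the top face of the start bar, a pale metal bar with black end caps, 270 mm long (the steriliser's y), 30 mm wide, 10 mm thick; 145 mm above the counter at rest. The place to press, straight down. One switch sits under each end: both must close at once.
- bar_left (a point): top face of the start bar 125 mm from its middle, at its +y end
- bar_right (a point): top face of the start bar 125 mm from its middle, at its -y end
- drip_rail: fixed steel rail; origin under the middle of its tray (130 mm in x, 360 in y, 14 high). A bar along y, 200 mm up, at x = +45 mm, on posts at y = -168, +168. Four hooks at y = -120, -40, +40, +120 mm run from the bar along -x: level 7 mm rods, axis 200 mm up, their tips (x = -19 mm) turned up by 10 mm. Baskets and a brush hang at about x = 0.
- basket_1_loop (a point): steel basket of tap parts, 60 mm across, 80 mm tall in all (body 32 mm), 0.22 kg, or None if absent. Upright loop on top, of 4 mm strap: 34 mm wide along its y, 44 mm tall, 10 mm thick along x; the hook runs along x under the top strap. Point: middle of the loop, 58 mm above the underside. To unhook: lift 13 to 24 mm (more and the loop's lower strap meets the hook), draw 40 mm along the rail's -x.
- basket_2_loop (a point): steel basket of tap parts, 60 mm across, 80 mm tall in all (body 32 mm), 0.22 kg, or None if absent. Upright loop on top, of 4 mm strap: 34 mm wide along its y, 44 mm tall, 10 mm thick along x; the hook runs along x under the top strap. Point: middle of the loop, 58 mm above the underside. To unhook: lift 13 to 24 mm (more and the loop's lower strap meets the hook), draw 40 mm along the rail's -x.
- basket_3_loop (a point): steel basket of tap parts, 60 mm across, 80 mm tall in all (body 32 mm), 0.22 kg, or None if absent. Upright loop on top, of 4 mm strap: 34 mm wide along its y, 44 mm tall, 10 mm thick along x; the hook runs along x under the top strap. Point: middle of the loop, 58 mm above the underside. To unhook: lift 13 to 24 mm (more and the loop's lower strap meets the hook), draw 40 mm along the rail's -x.
- coupling_1_center (a point): loose plain steel pipe coupling, a squat cylinder 36 mm across and 36 mm tall with a hexagonal foot (up to 40 mm across its corners), 0.14 kg, standing on the counter; one of up to two, None if absent. This point is its centre, 18 mm above its underside.
- coupling_2_center (a point): loose plain steel pipe coupling, a squat cylinder 36 mm across and 36 mm tall with a hexagonal foot (up to 40 mm across its corners), 0.14 kg, standing on the counter; one of up to two, None if absent. This point is its centre, 18 mm above its underside.
- brush_loop (a point): bystander: white bottle brush 144 mm long (bristle head 34 mm across, wire stem) hanging by a 28 mm wide loop from one of the four hooks; this point is the middle of its loop. It stays where it hangs.
- water_bottle_mid (a point): bystander: clear water bottle, 68 mm across, 230 mm tall; point 100 mm up its axis
- paper_cup_mid (a point): bystander: brown paper cup 80 mm across, 100 mm tall; its middle
- scissors_mid (a point): bystander: scissors lying flat, about 190 mm long, 9 mm high; their pivot
Mind the look-alikes: they are no part of the job. Leave any pink or purple look-alike of the part that bears basket_3_loop alone.

How it is judged:
On the way, in this order (a step that is already met when the one before it is completed fails the run):
1. every hanging basket and every coupling stands inside the drawer, let go (x of basket_1_loop in the frame of drawer_floor between -0.09 and 0.09 m and y of basket_1_loop in the frame of drawer_floor between -0.128 and 0.128 m and z of basket_1_loop in the frame of drawer_floor between 0.05 and 0.068 m and angle between each of basket_1_loop, basket_2_loop, basket_3_loop's own z axis and vertical below 0.25 rad and x of basket_2_loop in the frame of drawer_floor between -0.09 and 0.09 m and y of basket_2_loop in the frame of drawer_floor between -0.128 and 0.128 m and z of basket_2_loop in the frame of drawer_floor between 0.05 and 0.068 m and x of basket_3_loop in the frame of drawer_floor between -0.09 and 0.09 m and y of basket_3_loop in the frame of drawer_floor between -0.128 and 0.128 m and z of basket_3_loop in the frame of drawer_floor between 0.05 and 0.068 m and x of coupling_1_center in the frame of drawer_floor between -0.09 and 0.09 m and y of coupling_1_center in the frame of drawer_floor between -0.128 and 0.128 m and z of coupling_1_center in the frame of drawer_floor between 0.01 and 0.028 m and x of coupling_2_center in the frame of drawer_floor between -0.09 and 0.09 m and y of coupling_2_center in the frame of drawer_floor between -0.128 and 0.128 m and z of coupling_2_center in the frame of drawer_floor between 0.01 and 0.028 m and contact force between each of basket_1, basket_2, basket_3, coupling_1, coupling_2 and the fingers below 0.2 N), for 0.2 s.
2. the drawer is pushed fully shut with everything inside (x of basket_1_loop in the frame of drawer_floor between -0.09 and 0.09 m and y of basket_1_loop in the frame of drawer_floor between -0.128 and 0.128 m and z of basket_1_loop in the frame of drawer_floor between 0.05 and 0.068 m and angle between each of basket_1_loop, basket_2_loop, basket_3_loop's own z axis and vertical below 0.25 rad and x of basket_2_loop in the frame of drawer_floor between -0.09 and 0.09 m and y of basket_2_loop in the frame of drawer_floor between -0.128 and 0.128 m and z of basket_2_loop in the frame of drawer_floor between 0.05 and 0.068 m and x of basket_3_loop in the frame of drawer_floor between -0.09 and 0.09 m and y of basket_3_loop in the frame of drawer_floor between -0.128 and 0.128 m and z of basket_3_loop in the frame of drawer_floor between 0.05 and 0.068 m and x of coupling_1_center in the frame of drawer_floor between -0.09 and 0.09 m and y of coupling_1_center in the frame of drawer_floor between -0.128 and 0.128 m and z of coupling_1_center in the frame of drawer_floor between 0.01 and 0.028 m and x of coupling_2_center in the frame of drawer_floor between -0.09 and 0.09 m and y of coupling_2_center in the frame of drawer_floor between -0.128 and 0.128 m and z of coupling_2_center in the frame of drawer_floor between 0.01 and 0.028 m and value of joint drawer below 0.006 m), for 0.2 s.
3. with the drawer shut, the start bar is held down with both of its ends at least 5.5 mm down at once (value of joint drawer below 0.006 m and z of each of bar_left, bar_right in the frame of steriliser below 0.1395 m), for 0.5 s.
At the end, for the whole second after the job is handed in: every present basket (upright within 0.25 rad) and coupling rests inside the drawer near its floor, the drawer is shut to within 6 mm, the start bar has sprung back up (under 0.05 rad) and nothing moves (all of step 2 and value of joint start_bar below 0.05 rad and linear speed of each of basket_1, basket_2, basket_3, coupling_1, coupling_2 below 0.02 m/s); the robot touches nothing.
It fails at once if the brush or another bystander is moved more than 40 mm (distance of any of brush_loop, water_bottle_mid, paper_cup_mid, scissors_mid from where it was at the start of the episode above 0.04 m).
It fails at once if a basket is tipped more than 0.8 rad, spilling its parts (angle between any of basket_1_loop, basket_2_loop, basket_3_loop's own z axis and vertical above 0.8 rad).
It fails at once if a basket is dropped into the drawer (contact over 60 N) (contact force between any of basket_1, basket_2, basket_3 and drawer above 60 N).
It fails at once if the start bar is rocked until its ends stand more than 10 mm apart in height (value of joint bar_rock above 0.04 rad or value of joint bar_rock below -0.04 rad).
Of basket_1, basket_2, basket_3 only 2 to 3 are there at a start; the rules pass over those that are not, and their reading is None.
Of coupling_1, coupling_2 only 1 to 2 are there at a start; the rules pass over those that are not, and their reading is None.
At some moment in a run one of coupling_1, coupling_2 may be knocked a few centimetres aside while the robot is not near it.
It also fails if it takes over 210 s, if anything falls off the work surface, if the arm or the gripper's body presses on something with over 40 N, if the wrist force passes 120 N, or if a joint passes its speed limit or range.

## Working session

There is one attempt and no reset: what is moved stays moved. The work goes in short steps, Python scripts to look and compute and a tool call to move; the robot and the scene stay as the last step left them, time stands still between calls to the robot, and variables do not carry over. Pictures are saved under pics/ and viewed, and the job is handed in when it is done.

Besides the shell and the picture viewer there is one more tool, called after "Request:" as name(argument=value, ...) on one line, values as JSON. arm_command: Moves the arm, as the interface text tells. Its arguments: {"type":"object","properties":{"motion":{"type":"array","items":{"type":"object","properties":{"x":{"type":"number"},"y":{"type":"number"},"z":{"type":"number"},"rx":{"type":"number"},"ry":{"type":"number"},"rz":{"type":"number"},"hand":{"type":"number"}}}},"force":{"type":"number"}},"required":["motion"]}

```bash
ls; mkdir -p pics; cat > h.py <<'E'
import numpy as np, cv2
from workcell import get_state, viewer, hand_in, finder, env
def cam(n):
    p=viewer.read_camera(n); return p
def save(p,f,box=None,scale=1):
    im=p["image"][:,:,::-1]
    if box: im=im[box[1]:box[3],box[0]:box[2]]
    if scale!=1: im=cv2.resize(im,None,fx=scale,fy=scale,interpolation=cv2.INTER_CUBIC)
    cv2.imwrite("pics/"+f,im)
def world(p,uv,z=None):
    """points from pixels (N,2) with depth map, or given z depth"""
    uv=np.atleast_2d(np.array(uv,float)); K=p["intrinsics"]
    R=cv2.Rodrigues(np.array(p["rvec"],float))[0]; t=np.array(p["tvec"],float).ravel()
    if z is None: z=p["z_map"][uv[:,1].round().astype(int),uv[:,0].round().astype(int)]
    c=np.c_[(uv[:,0]-K[0,2])/K[0,0]*z,(uv[:,1]-K[1,2])/K[1,1]*z,np.ones(len(uv))*z]
    return (c-t)@R
def cloud(p):
    v,u=np.mgrid[0:400,0:640]; 
    return world(p,np.c_[u.ravel(),v.ravel()]).reshape(400,640,3)
def proj(p,X):
    return cv2.projectPoints(np.atleast_2d(np.array(X,float)),np.array(p["rvec"],float),np.array(p["tvec"],float),np.array(p["intrinsics"],float),None)[0][:,0]
E
python3 - <<'E'
from h import *
s=get_state(); print({k:np.round(v,3) for k,v in s.items()}, env.tcp_to_grasp)
for n in("side","top"):
    p=cam(n); save(p,n+"0.png")
    R=cv2.Rodrigues(np.array(p["rvec"],float))[0]; print(n,-R.T@np.array(p["tvec"]).ravel(), R[2])
    for q in ["steriliser","drawer_handle","drip_rail","basket_1_loop","coupling_1_center","brush_loop","bar_middle","drawer_floor","water_bottle_mid","paper_cup_mid","scissors_mid"]:
        r=finder.find_in(p,q)
        print(q,[(np.round(a["at"]).astype(int).tolist(),round(a["score"],2),np.round(world(p,a["at"])[0],3).tolist()) for a in r])
E
```

```text
pics
{'clock': np.float64(0.0), 'joint_pos': array([-1.478,  0.314,  0.045,  1.304,  0.   ,  1.431]), 'qvel': array([-0.001, -0.   ,  0.002, -0.001,  0.001, -0.001]), 'tau': array([ 1.0000e-03, -4.8063e+01,  2.9853e+01,  1.9000e-02, -0.0000e+00,
        0.0000e+00]), 'tcp_pos': array([ 0.133, -0.559,  0.23 ]), 'orientation': array([-0.001,  0.993,  0.116,  0.   ]), 'wrist_force': array([-0.128, -0.071, -0.573]), 'ft_torque': array([ 0.   , -0.005, -0.021]), 'finger_gap': np.float64(0.085)} 0.0187
side [0.00707645 0.79160359 0.97416463] [ 0.43163349 -0.61833978 -0.65677123]
steriliser [([319, 188], 0.71, [0.59, -0.053, 0.1]), ([291, 173], 0.65, [0.68, -0.018, 0.146])]
drawer_handle [([317, 186], 0.93, [0.599, -0.056, 0.101]), ([307, 161], 0.27, [0.679, -0.109, 0.14])]
drip_rail [([278, 299], 0.77, [0.477, 0.319, 0.003])]
basket_1_loop [([286, 271], 0.6, [0.435, 0.321, 0.163])]
coupling_1_center [([328, 256], 0.48, [0.433, 0.129, 0.034])]
brush_loop [([309, 296], 0.78, [0.327, 0.368, 0.202])]
bar_middle [([306, 159], 0.86, [0.687, -0.115, 0.143])]
drawer_floor [([317, 186], 0.76, [0.6,
[... 562 characters left out ...]
56, 0.312, 0.008])]
basket_1_loop [([223, 237], 0.78, [0.428, 0.319, 0.168])]
coupling_1_center [([224, 238], 0.68, [0.426, 0.315, 0.161]), ([288, 235], 0.49, [0.445, 0.128, 0.034]), ([225, 209], 0.29, [0.518, 0.318, 0.159])]
brush_loop [([221, 258], 0.7, [0.362, 0.321, 0.175])]
bar_middle [([360, 160], 0.78, [0.682, -0.12, 0.143]), ([354, 183], 0.67, [0.634, -0.111, 0.017])]
drawer_floor [([353, 184], 0.94, [0.631, -0.107, 0.018])]
water_bottle_mid [([450, 192], 0.65, [0.569, -0.403, 0.152])]
paper_cup_mid [([281, 167], 0.69, [0.699, 0.157, 0.002])]
scissors_mid [([444, 235], 0.62, [0.446, -0.426, 0.001]), ([223, 261], 0.53, [0.353, 0.319, 0.149]), ([286, 238], 0.31, [0.435, 0.133, 0.042])]
```

View pics/side0.png

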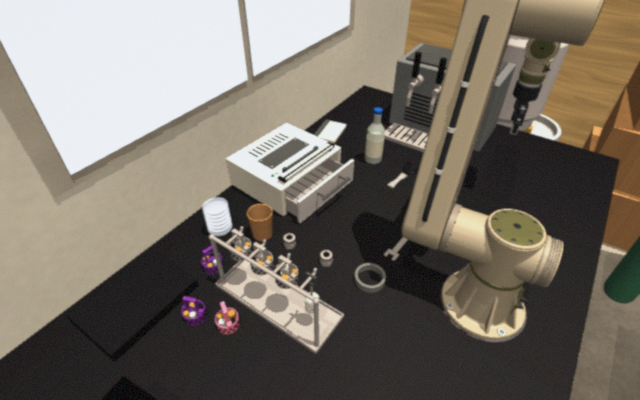

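View pics/top0.png

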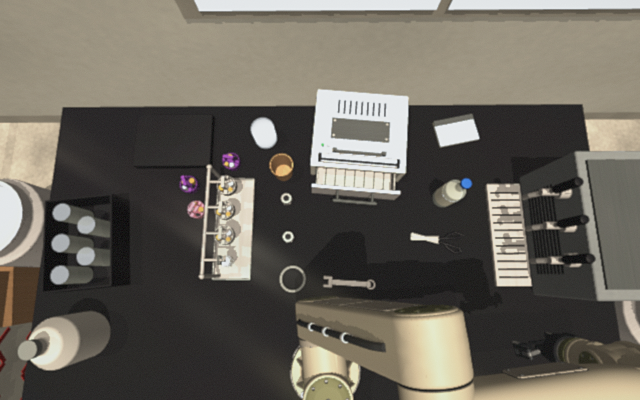

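```bash
python3 - <<'E'
from h import *
p=cam("top"); save(p,"t1.png",(170,140,310,290),5); save(p,"t2.png",(300,80,420,210),5)
C=cloud(p); np.save("c_top.npy",C)
q=cam("side"); save(q,"s1.png",(180,190,350,350),4.5)
save(q,"s2.png",(220,110,360,220),5)
np.save("c_side.npy",cloud(q))
E
```

```text
(no output)
```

View pics/t1.png

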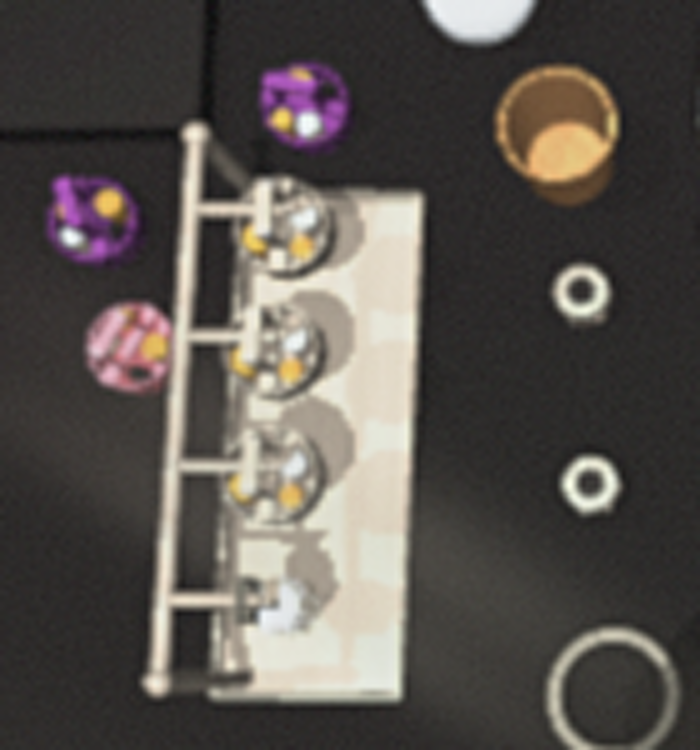

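View pics/t2.png

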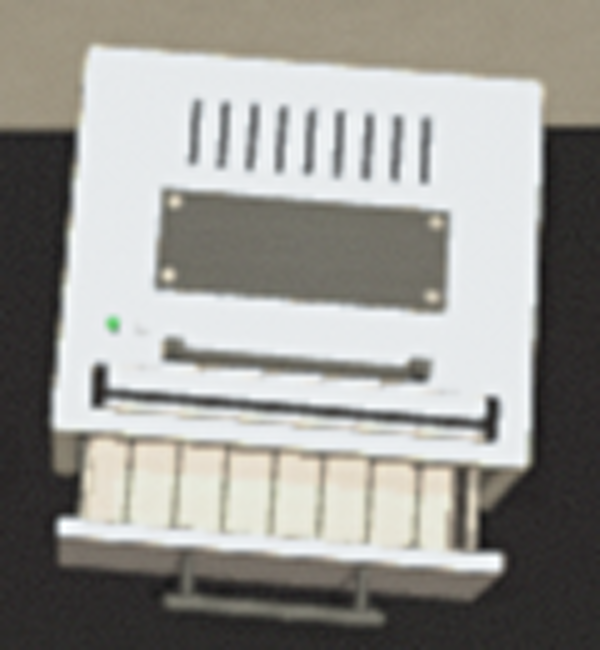

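View pics/s1.png

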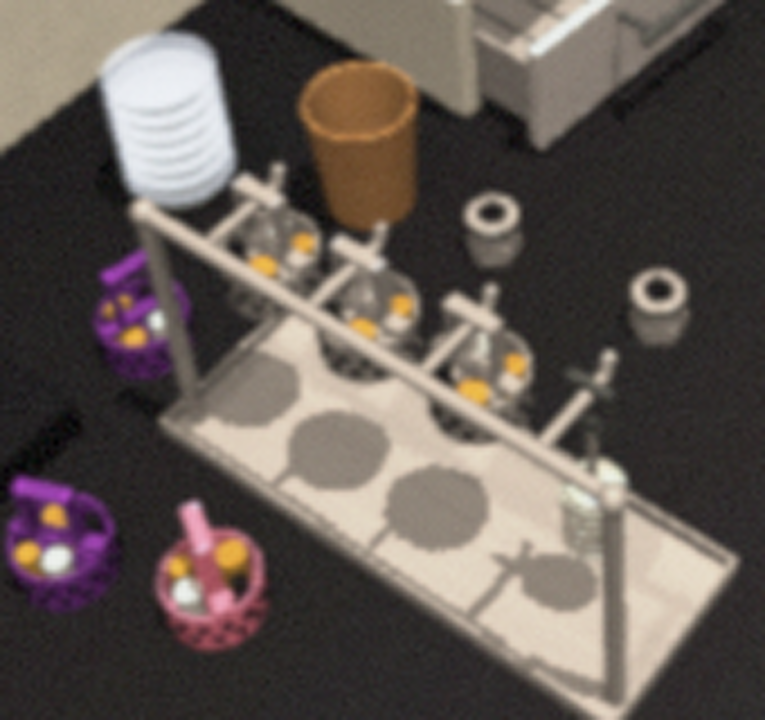

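View pics/s2.png

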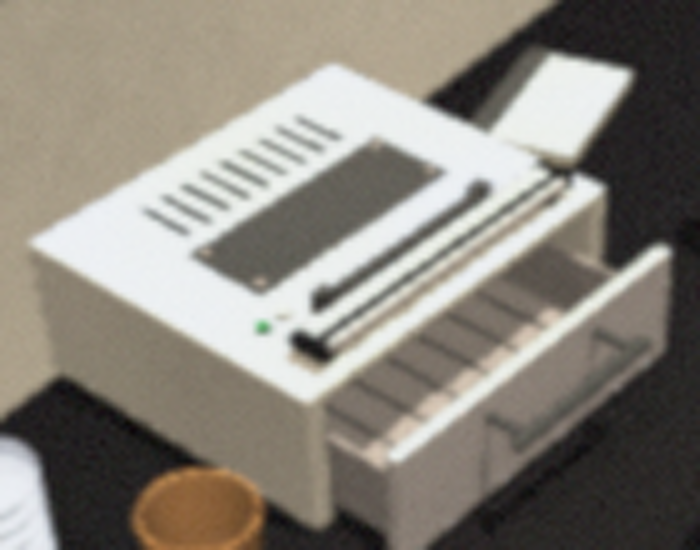

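```bash
cat > m1.py <<'E'
from h import *
T=np.load("c_top.npy");S=np.load("c_side.npy")
for nm,C in(("top",T),("side",S)):
    X=C.reshape(-1,3)
    m=(X[:,2]>.115)&(X[:,2]<.132)&(X[:,0]>.6)&(X[:,0]<1.05)&(abs(X[:,1]+.11)<.25)
    r=cv2.minAreaRect((X[m,:2]*1000).astype(np.float32)); print(nm,"steril top",m.sum(),np.round(r[0],1),np.round(r[1],1),round(r[2],2), X[m,2].mean().round(4))
    print(np.round(cv2.boxPoints(r)).tolist())
    # rail bar
    m=(X[:,2]>.185)&(X[:,2]<.215)&(X[:,0]>.2)&(X[:,0]<.7)&(X[:,1]>.22)&(X[:,1]<.45)
    Y=X[m]; b=Y[Y[:,1]>.345]; 
    vx,vy,x0,y0=cv2.fitLine((b[:,:2]*1000).astype(np.float32),cv2.DIST_HUBER,0,.01,.01).ravel()
    print("bar",m.sum(),len(b),vx,vy,x0,y0,"ext",np.percentile(b[:,0],[0,2,98,100]),b[:,2].mean())
    # loose couplings
    for c in((.445,.13),(.53,.13)):
        m=(np.hypot(X[:,0]-c[0],X[:,1]-c[1])<.045)&(X[:,2]>.028)&(X[:,2]<.045)
        r=cv2.minEnclosingCircle((X[m,:2]*1000).astype(np.float32)) if m.sum() else None; print("coup",m.sum(),r,X[m].mean(0))
    # handle z~.085
    m=(X[:,2]>.07)&(X[:,2]<.12)&(X[:,0]>.5)&(X[:,0]<.66)&(abs(X[:,1]+.11)<.2); Y=X[m]
    m2=Y[:,2]>.098; a=Y[m2]; print("panel",len(a),a.min(0),a.max(0)); 
    vx,vy,x0,y0=cv2.fitLine((a[:,:2]*1000).astype(np.float32),cv2.DIST_HUBER,0,.01,.01).ravel();print(vx,vy,x0,y0)
    a=Y[(Y[:,2]<.095)&(Y[:,0]<.6)]; print("handle?",len(a),a.min(0),a.max(0),a.mean(0))
E
python3 m1.py
```

```text
top steril top 6265 [ 795.4 -124.5] [320.6 283.2] 84.6 0.1245
[[639.0, -271.0], [921.0, -297.0], [951.0, 22.0], [669.0, 48.0]]
bar 712 446 0.99987626 -0.015732141 469.32336 364.97208 ext [0.30289272 0.30589541 0.6434985  0.64937387] 0.20371776594727795
coup 82 ((440.267578125, 127.16795349121094), 17.880592346191406) [0.43995141 0.12743356 0.03600399]
coup 32 ((569.2574462890625, 134.60845947265625), 14.661200523376465) [0.56677332 0.134118   0.0346549 ]
panel 369 [ 0.57371066 -0.26685768  0.09821736] [0.65862628 0.04166116 0.11996498]
0.0840871 0.9964584 593.09607 -105.702965
handle? 317 [ 0.54231868 -0.2509208   0.07001492] [0.59983232 0.03158382 0.09478186] [ 0.56966264 -0.10652242  0.08603605]
side steril top 3441 [ 795.1 -127.1] [329.1 286. ] 84.53 0.1233
[[637.0, -277.0], [922.0, -305.0], [953.0, 23.0], [668.0, 50.0]]
bar 1114 649 0.99988973 -0.014850259 460.2343 367.5083 ext [0.30131951 0.30383495 0.6429733  0.64936758] 0.2023537011750518
coup 101 ((440.2491760253906, 127.42010498046875), 19.350656509399414) [0.4384621  0.12886584 0.0341426 ]
coup 41 ((570.3834838867188, 132.3478546142578), 16.940444946289062) [0.56656904 0.13509533 0.03378292]
panel 306 [ 0.57296588 -0.2705379   0.0980902 ] [0.6592621  0.04553003 0.11989248]
0.065983914 0.9978207 594.43176 -85.991516
handle? 413 [ 0.54166367 -0.2546564   0.07006905] [0.59990521 0.04346303 0.09495592] [ 0.576448   -0.09986407  0.08416329]
```

```bash
cat > m2.py <<'E'
from h import *
T=np.load("c_top.npy");S=np.load("c_side.npy")
yaw=np.deg2rad(-5.4); ex=np.array([np.cos(yaw),np.sin(yaw)]); ey=np.array([-ex[1],ex[0]]); c=np.array([.795,-.1255])
for nm,C in(("top",T),("side",S)):
    X=C.reshape(-1,3); d=X[:,:2]-c; a=d@ex; b=d@ey; z=X[:,2]
    L=np.c_[a,b,z]
    m=(a>-.30)&(a<-.14)&(abs(b)<.18)&(z>.06)&(z<.115); Y=L[m]
    h=np.histogram(Y[:,0],np.arange(-.30,-.139,.005)); print(nm,list(zip(np.round(h[1][:-1],3).tolist(),h[0].tolist())))
    q=Y[(Y[:,0]<Y[:,0].min()+.02)]; print("handle",np.median(q,0),q.min(0),q.max(0))
    q=Y[(Y[:,2]>.1)]; print("panel",np.median(q,0),q.min(0),q.max(0))
    m=(a>-.15)&(a<-.05)&(abs(b)<.17)&(z>.134)&(z<.16); q=L[m]; print("bar",np.median(q,0),np.percentile(q,[1,99],axis=0))
    m=(X[:,0]>.6)&(X[:,0]<.74)&(abs(X[:,1]-.17)<.07)&(z>.085)&(z<.11); print("cup",m.sum(),cv2.minEnclosingCircle((X[m,:2]*1000).astype(np.float32)))
E
python3 m2.py
```

```text
top [(-0.3, 0), (-0.295, 0), (-0.29, 0), (-0.285, 0), (-0.28, 0), (-0.275, 0), (-0.27, 0), (-0.265, 0), (-0.26, 0), (-0.255, 0), (-0.25, 65), (-0.245, 59), (-0.24, 19), (-0.235, 11), (-0.23, 7), (-0.225, 7), (-0.22, 8), (-0.215, 5), (-0.21, 337), (-0.205, 136), (-0.2, 69), (-0.195, 0), (-0.19, 4), (-0.185, 4), (-0.18, 5), (-0.175, 4), (-0.17, 4), (-0.165, 6), (-0.16, 3), (-0.155, 3), (-0.15, 5), (-0.145, 12)]
handle [-0.243994    0.0027047   0.08887109] [-0.24939316 -0.0731549   0.0803176 ] [-0.23001998  0.07371673  0.09709727]
panel [-0.2032861   0.00295422  0.10444233] [-0.20993158 -0.14859907  0.10001595] [-0.19623492  0.14890285  0.11222333]
bar [-0.11100413  0.00132483  0.14385408] [[-0.12930962 -0.13031866  0.13563779]
 [-0.07955462  0.13349134  0.14968292]]
cup 118 ((680.5215454101562, 147.70936584472656), 39.813995361328125)
side [(-0.3, 0), (-0.295, 0), (-0.29, 0), (-0.285, 0), (-0.28, 0), (-0.275, 0), (-0.27, 0), (-0.265, 0), (-0.26, 0), (-0.255, 7), (-0.25, 66), (-0.245, 37), (-0.24, 5), (-0.235, 7), (-0.23, 6), (-0.225, 6), (-0.22, 6), (-0.215, 95), (-0.21, 467), (-0.205, 100), (-0.2, 37), (-0.195, 2), (-0.19, 0), (-0.185, 2), (-0.18, 1), (-0.175, 5), (-0.17, 8), (-0.165, 5), (-0.16, 5), (-0.155, 9), (-0.15, 4), (-0.145, 36)]
handle [-0.24619571  0.00636929  0.08672851] [-0.25132117 -0.07174747  0.0775828 ] [-0.23183753  0.07382185  0.09265071]
panel [-0.20438493  0.01694614  0.10309298] [-0.21153709 -0.15318412  0.10006646] [-0.14001104  0.15769121  0.11460164]
bar [-0.11337087  0.01434002  0.14234497] [[-0.13100971 -0.13055004  0.13510396]
 [-0.08010194  0.13600533  0.14711781]]
cup 192 ((680.9542236328125, 147.18861389160156), 41.80206298828125)
```

```bash
cat >> h.py <<'E'
from scipy.spatial.transform import Rotation as Ro
yawS=np.deg2rad(-5.4); EX=np.array([np.cos(yawS),np.sin(yawS),0]); EY=np.array([-EX[1],EX[0],0]); CS=np.array([.795,-.1255,0])
def sw(a,b,z): return CS+a*EX+b*EY+np.array([0,0,z])
def plan(targets,grasp=False):
    """targets: list of (xyz, yawdeg); all relative to the current pose (one call)"""
    s=get_state(); q=np.array(s["orientation"]); R=Ro.from_quat(q[[1,2,3,0]]).as_matrix(); p0=np.array(s["tcp_pos"])
    print("t",round(float(s["clock"]),2),"tcp",np.round(p0,4),"yaw",round(np.degrees(np.arctan2(R[1,0],R[0,0])),1),"tilt",round(np.degrees(np.arccos(-R[2,2])),2),"gap",round(float(s["finger_gap"]),4),"F",np.round(s["wrist_force"],1),"j",np.round(s["joint_pos"],2))
    for xyz,th in targets:
        t=np.deg2rad(th); Rt=np.array([[np.cos(t),np.sin(t),0],[np.sin(t),-np.cos(t),0],[0,0,-1]])
        x=np.array(xyz,float).copy()
        if grasp: x[2]-=.0187
        d=R.T@(x-p0)*1000; rv=np.degrees(Ro.from_matrix(R.T@Rt).as_rotvec())
        print("to",np.round(x,4),th,"-> x %.1f y %.1f z %.1f  r %.1f %.1f %.1f"%(*d,*rv))
E
python3 - <<'E'
from h import *
h=sw(-.245,.0,.085)
plan([(h+[-.15,-.1,.17],84.6),(h+[0,0,.12],84.6),(h,84.6)],True)
E
```

```text
t 1.3 tcp [ 0.1326 -0.5595  0.2313] yaw 13.3 tilt 0.01 gap 0.0851 F [-0.5 -0.3  0.1] j [-1.48  0.31  0.05  1.3   0.    1.43]
to [ 0.4011 -0.2024  0.2363] 84.6 -> x 343.6 y -285.5 z -5.0  r 0.0 0.0 -71.3
to [ 0.5511 -0.1024  0.1863] 84.6 -> x 512.6 y -348.3 z 45.0  r 0.0 0.0 -71.3
to [ 0.5511 -0.1024  0.0663] 84.6 -> x 512.6 y -348.3 z 165.0  r 0.0 0.0 -71.3
```

Request:
arm_command(motion=[{"x": 43, "y": -36, "z": -5, "rz": -9, "hand": 0.3}, {"x": 86, "y": -72, "z": -5, "rz": -18, "hand": 0.3}, {"x": 129, "y": -108, "z": -5, "rz": -27, "hand": 0.3}, {"x": 172, "y": -143, "z": -5, "rz": -36, "hand": 0.3}, {"x": 215, "y": -179, "z": -5, "rz": -45, "hand": 0.3}, {"x": 258, "y": -215, "z": -5, "rz": -54, "hand": 0.3}, {"x": 301, "y": -250, "z": -5, "rz": -63, "hand": 0.3}, {"x": 344, "y": -286, "z": -5, "rz": -71.3, "hand": 0.3}, {"x": 390, "y": -303, "z": -5, "rz": -71.3, "hand": 0.3}, {"x": 435, "y": -320, "z": 0, "rz": -71.3, "hand": 0.3}])

```text
invalid input at $.motion[0]: expected keys x, y, z, rx, ry, rz, hand
```

```bash
python3 - <<'E'
from h import *
h=sw(-.245,.0,.085)
plan([(h+[0,0,.12],84.6),(h+[0,0,.05],84.6),(h,84.6)],True)
E
```

```text
t 1.3 tcp [ 0.1326 -0.5595  0.2313] yaw 13.3 tilt 0.01 gap 0.0851 F [-0.5 -0.3  0.1] j [-1.48  0.31  0.05  1.3   0.    1.43]
to [ 0.5511 -0.1024  0.1863] 84.6 -> x 512.6 y -348.3 z 45.0  r 0.0 0.0 -71.3
to [ 0.5511 -0.1024  0.1163] 84.6 -> x 512.6 y -348.3 z 115.0  r 0.0 0.0 -71.3
to [ 0.5511 -0.1024  0.0663] 84.6 -> x 512.6 y -348.3 z 165.0  r 0.0 0.0 -71.3
```

Request:
arm_command(motion=[{"x": 43, "y": -36, "z": -5, "rx": 0, "ry": 0, "rz": -9, "hand": 0.3}, {"x": 86, "y": -72, "z": -5, "rx": 0, "ry": 0, "rz": -18, "hand": 0.3}, {"x": 129, "y": -108, "z": -5, "rx": 0, "ry": 0, "rz": -27, "hand": 0.3}, {"x": 172, "y": -143, "z": -5, "rx": 0, "ry": 0, "rz": -36, "hand": 0.3}, {"x": 215, "y": -179, "z": -5, "rx": 0, "ry": 0, "rz": -45, "hand": 0.3}, {"x": 258, "y": -215, "z": -5, "rx": 0, "ry": 0, "rz": -54, "hand": 0.3}, {"x": 301, "y": -250, "z": -5, "rx": 0, "ry": 0, "rz": -63, "hand": 0.3}, {"x": 344, "y": -286, "z": -5, "rx": 0, "ry": 0, "rz": -71.3, "hand": 0.3}, {"x": 390, "y": -303, "z": -5, "rx": 0, "ry": 0, "rz": -71.3, "hand": 0.3}, {"x": 435, "y": -320, "z": 0, "rx": 0, "ry": 0, "rz": -71.3, "hand": 0.3}])

```text
clock: 2.55
tcp_pos: [0.4836, -0.1466, 0.232]
orientation: [0.001, 0.739, 0.674, 0.0]
wrist_force: [0.1, -1.3, 0.1]
finger_gap: 0.0298
```

```bash
python3 - <<'E'
from h import *
h=sw(-.245,.0,.085)
plan([(h+[0,0,.12],84.6),(h+[0,0,.05],84.6),(h,84.6)],True)
E
```

```text
t 2.55 tcp [ 0.4836 -0.1466  0.232 ] yaw 84.7 tilt 0.12 gap 0.0298 F [ 0.1 -1.3  0.1] j [-0.45  0.18 -0.13  1.26 -0.    1.21]
to [ 0.5511 -0.1024  0.1863] 84.6 -> x 50.3 y 63.0 z 45.8  r 0.1 0.1 0.1
to [ 0.5511 -0.1024  0.1163] 84.6 -> x 50.3 y 62.9 z 115.8  r 0.1 0.1 0.1
to [ 0.5511 -0.1024  0.0663] 84.6 -> x 50.4 y 62.8 z 165.8  r 0.1 0.1 0.1
```

Request:
arm_command(motion=[{"x": 25, "y": 32, "z": 20, "rx": 0, "ry": 0, "rz": 0, "hand": 0.3}, {"x": 50, "y": 63, "z": 45, "rx": 0, "ry": 0, "rz": 0, "hand": 0.3}, {"x": 50, "y": 63, "z": 45, "rx": 0, "ry": 0, "rz": 0, "hand": 0.3}, {"x": 50, "y": 63, "z": 45, "rx": 0, "ry": 0, "rz": 0, "hand": 0.3}])

```text
clock: 3.05
tcp_pos: [0.549, -0.1039, 0.1864]
orientation: [-0.0, 0.739, 0.673, -0.0]
wrist_force: [0.5, -1.0, 0.6]
finger_gap: 0.0303
```

```bash
python3 - <<'E'
from h import *
h=sw(-.245,.0,.085)
plan([(h+[0,0,.05],84.6),(h,84.6)],True)
p=cam("side"); save(p,"a1.png",(220,80,420,230),4)
E
```

```text
t 3.05 tcp [ 0.549  -0.1039  0.1864] yaw 84.7 tilt 0.05 gap 0.0303 F [ 0.5 -1.   0.6] j [-0.33  0.3  -0.08  1.19 -0.    1.33]
to [ 0.5511 -0.1024  0.1163] 84.6 -> x 1.7 y 2.0 z 70.1  r -0.0 0.0 0.1
to [ 0.5511 -0.1024  0.0663] 84.6 -> x 1.7 y 2.0 z 120.1  r -0.0 0.0 0.1
```

View pics/a1.png

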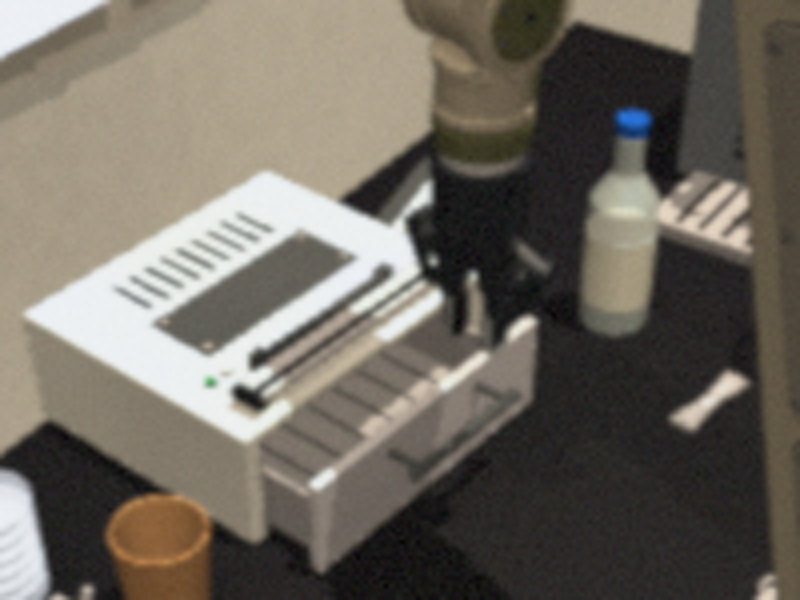

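Request:
arm_command(motion=[{"x": 1.5, "y": 1, "z": 40, "rx": 0, "ry": 0, "rz": 0, "hand": 0.3}, {"x": 1.5, "y": 1, "z": 70, "rx": 0, "ry": 0, "rz": 0, "hand": 0.3}, {"x": 1.5, "y": 1, "z": 95, "rx": 0, "ry": 0, "rz": 0, "hand": 0.3}, {"x": 1.5, "y": 1, "z": 118, "rx": 0, "ry": 0, "rz": 0, "hand": 0.3}, {"x": 1.5, "y": 1, "z": 118, "rx": 0, "ry": 0, "rz": 0, "hand": 0.3}])

```text
clock: 3.72
tcp_pos: [0.549, -0.1031, 0.0678]
orientation: [-0.001, 0.74, 0.673, -0.001]
wrist_force: [0.2, 0.9, 0.4]
finger_gap: 0.0295
```

Request:
arm_command(motion=[{"x": 0, "y": 0, "z": 0, "rx": 0, "ry": 0, "rz": 0, "hand": 1}, {"x": 0, "y": 0, "z": 0, "rx": 0, "ry": 0, "rz": 0, "hand": 1}, {"x": 0, "y": 0, "z": 0, "rx": 0, "ry": 0, "rz": 0, "hand": 1}, {"x": 0, "y": 0, "z": 0, "rx": 0, "ry": 0, "rz": 0, "hand": 1}], force=30)

```text
clock: 4.22
tcp_pos: [0.5517, -0.1035, 0.0701]
orientation: [0.002, 0.74, 0.673, 0.0]
wrist_force: [-1.1, -2.7, 6.7]
finger_gap: 0.0097
```

Request:
arm_command(motion=[{"x": 0, "y": -12, "z": 0, "rx": 0, "ry": 0, "rz": 0, "hand": 1}, {"x": 0, "y": -28, "z": 0, "rx": 0, "ry": 0, "rz": 0, "hand": 1}, {"x": 0, "y": -45, "z": 0, "rx": 0, "ry": 0, "rz": 0, "hand": 1}, {"x": 0, "y": -62, "z": 0, "rx": 0, "ry": 0, "rz": 0, "hand": 1}, {"x": 0, "y": -79, "z": 0, "rx": 0, "ry": 0, "rz": 0, "hand": 1}, {"x": 0, "y": -95, "z": 0, "rx": 0, "ry": 0, "rz": 0, "hand": 1}, {"x": 0, "y": -108, "z": 0, "rx": 0, "ry": 0, "rz": 0, "hand": 1}, {"x": 0, "y": -114, "z": 0, "rx": 0, "ry": 0, "rz": 0, "hand": 1}, {"x": 0, "y": -114, "z": 0, "rx": 0, "ry": 0, "rz": 0, "hand": 1}])

```text
clock: 5.35
tcp_pos: [0.4375, -0.0928, 0.07]
orientation: [0.002, 0.74, 0.673, 0.0]
wrist_force: [-1.6, -2.8, 10.6]
finger_gap: 0.0095
```

Request:
arm_command(motion=[{"x": 0, "y": -3, "z": 0, "rx": 0, "ry": 0, "rz": 0, "hand": 1}, {"x": 0, "y": -6, "z": 0, "rx": 0, "ry": 0, "rz": 0, "hand": 1}, {"x": 0, "y": -6, "z": 0, "rx": 0, "ry": 0, "rz": 0, "hand": 1}])

```text
clock: 5.72
tcp_pos: [0.4337, -0.0925, 0.07]
orientation: [0.003, 0.739, 0.673, 0.001]
wrist_force: [4.9, -1.8, 4.7]
finger_gap: 0.0092
```

Request:
arm_command(motion=[{"x": 0, "y": 3, "z": 0, "rx": 0, "ry": 0, "rz": 0, "hand": 0.3}, {"x": 0, "y": 3, "z": 0, "rx": 0, "ry": 0, "rz": 0, "hand": 0.3}, {"x": 0, "y": 3, "z": 0, "rx": 0, "ry": 0, "rz": 0, "hand": 0.3}, {"x": 0, "y": 3, "z": -30, "rx": 0, "ry": 0, "rz": 0, "hand": 0.3}, {"x": 0, "y": 3, "z": -80, "rx": 0, "ry": 0, "rz": 0, "hand": 0.3}, {"x": 0, "y": 3, "z": -130, "rx": 0, "ry": 0, "rz": 0, "hand": 0.3}, {"x": 0, "y": 3, "z": -170, "rx": 0, "ry": 0, "rz": 0, "hand": 0.3}, {"x": 0, "y": 3, "z": -170, "rx": 0, "ry": 0, "rz": 0, "hand": 0.3}])

```text
clock: 6.72
tcp_pos: [0.4357, -0.0921, 0.2411]
orientation: [0.003, 0.739, 0.673, 0.001]
wrist_force: [-0.5, -0.2, -1.4]
finger_gap: 0.0296
```

```bash
cat > m3.py <<'E'
from h import *
import sys
p=cam("side"); save(p,sys.argv[1],(180,90,420,310),3.3)
X=cloud(p).reshape(-1,3); d=X-CS; L=np.c_[d@EX,d@EY,X[:,2]]
Y=L[(L[:,0]>-.40)&(L[:,0]<-.15)&(abs(L[:,1])<.15)&(L[:,2]>.099)&(L[:,2]<.112)]
print("panel a",np.percentile(Y[:,0],[5,50,95]),len(Y))
t=cam("top")
for n,q in(("side",p),("top",t)):
  Z=cloud(q).reshape(-1,3)
  for f in finder.find_in(q,"coupling_1_center"):
    w=world(q,f["at"])[0]; m=(np.hypot(Z[:,0]-w[0],Z[:,1]-w[1])<.04)&(Z[:,2]>.026)&(Z[:,2]<.045)
    if m.sum(): print(n,f["at"],round(f["score"],2),np.round(w,3),m.sum(),cv2.minEnclosingCircle((Z[m,:2]*1000).astype(np.float32)))
  for c in((.440,.1275),(.567,.134)):
    m=(np.hypot(Z[:,0]-c[0],Z[:,1]-c[1])<.045)&(Z[:,2]>.026)&(Z[:,2]<.045)
    if m.sum(): print("  prior",c,m.sum(),cv2.minEnclosingCircle((Z[m,:2]*1000).astype(np.float32)))
save(t,"t"+sys.argv[1])
plan([])
E
python3 m3.py b1.png
```

```text
panel a [-0.33132427 -0.32574502 -0.31930617] 253
side [327.9, 256.7] 0.72 [0.43  0.133 0.036] 103 ((438.62933349609375, 126.8639907836914), 18.923086166381836)
  prior (0.44, 0.1275) 103 ((438.62933349609375, 126.8639907836914), 18.923086166381836)
  prior (0.567, 0.134) 93 ((576.2802734375, 132.44737243652344), 20.066205978393555)
  prior (0.44, 0.1275) 85 ((440.0259704589844, 127.11216735839844), 17.795658111572266)
  prior (0.567, 0.134) 80 ((576.7891235351562, 134.946533203125), 18.354318618774414)
t 6.92 tcp [ 0.4331 -0.0911  0.2367] yaw 84.6 tilt 0.17 gap 0.0296 F [-0.5  0.   0.3] j [-0.39  0.06 -0.26  1.26 -0.    1.28]
```

View pics/b1.png

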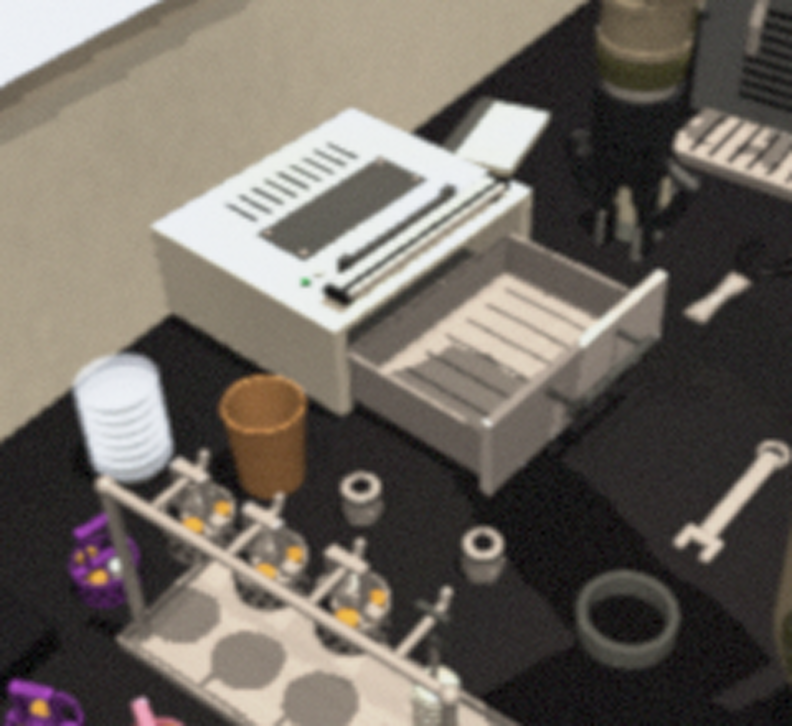

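View pics/tb1.png

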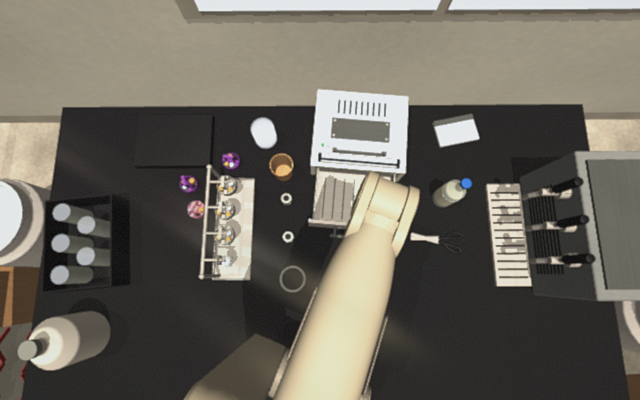

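```bash
python3 - <<'E'
from h import *
plan([((.4395,.127,.15),174.6),((.4395,.127,.027),174.6)],True)
E
```

```text
t 6.92 tcp [ 0.4331 -0.0911  0.2367] yaw 84.6 tilt 0.17 gap 0.0296 F [-0.5  0.   0.3] j [-0.39  0.06 -0.26  1.26 -0.    1.28]
to [0.4395 0.127  0.1313] 174.6 -> x 217.7 y -13.7 z 105.6  r -0.1 -0.2 -90.0
to [0.4395 0.127  0.0083] 174.6 -> x 217.6 y -13.4 z 228.6  r -0.1 -0.2 -90.0
```

Request:
arm_command(motion=[{"x": 25, "y": -2, "z": 0, "rx": 0, "ry": 0, "rz": -10, "hand": -0.4}, {"x": 50, "y": -4, "z": 10, "rx": 0, "ry": 0, "rz": -20, "hand": -0.4}, {"x": 75, "y": -5, "z": 20, "rx": 0, "ry": 0, "rz": -30, "hand": -0.4}, {"x": 100, "y": -7, "z": 30, "rx": 0, "ry": 0, "rz": -40, "hand": -0.4}, {"x": 125, "y": -8, "z": 40, "rx": 0, "ry": 0, "rz": -50, "hand": -0.4}, {"x": 150, "y": -10, "z": 60, "rx": 0, "ry": 0, "rz": -60, "hand": -0.4}, {"x": 175, "y": -12, "z": 80, "rx": 0, "ry": 0, "rz": -70, "hand": -0.4}, {"x": 200, "y": -13, "z": 100, "rx": 0, "ry": 0, "rz": -80, "hand": -0.4}, {"x": 217, "y": -14, "z": 106, "rx": 0, "ry": 0, "rz": -90, "hand": -0.4}, {"x": 217, "y": -14, "z": 106, "rx": 0, "ry": 0, "rz": -90, "hand": -0.4}])

```text
clock: 8.18
tcp_pos: [0.4386, 0.1264, 0.1302]
orientation: [-0.002, 0.046, 0.999, -0.0]
wrist_force: [0.4, -0.2, 1.2]
finger_gap: 0.06
```

```bash
python3 - <<'E'
from h import *
plan([((.4395,.127,.06),174.6),((.4395,.127,.027),174.6)],True)
p=cam("side");Z=cloud(p).reshape(-1,3)
for c in((.440,.1275),(.5765,.134)):
    m=(np.hypot(Z[:,0]-c[0],Z[:,1]-c[1])<.04)&(Z[:,2]>.026)&(Z[:,2]<.045)
    if m.sum(): print("  prior",c,m.sum(),cv2.minEnclosingCircle((Z[m,:2]*1000).astype(np.float32)))
E
```

```text
t 8.18 tcp [0.4386 0.1264 0.1302] yaw 174.7 tilt 0.25 gap 0.06 F [ 0.4 -0.2  1.2] j [ 0.1   0.15 -0.42  1.   -0.    0.2 ]
to [0.4395 0.127  0.0413] 174.6 -> x -1.2 y 0.8 z 88.9  r -0.1 -0.2 0.1
to [0.4395 0.127  0.0083] 174.6 -> x -1.3 y 0.8 z 121.9  r -0.1 -0.2 0.1
  prior (0.44, 0.1275) 104 ((441.2896423339844, 127.14900207519531), 19.24474334716797)
  prior (0.5765, 0.134) 90 ((576.4613037109375, 133.82803344726562), 18.905519485473633)
```

Request:
arm_command(motion=[{"x": -1, "y": 1, "z": 45, "rx": 0, "ry": 0, "rz": 0, "hand": -0.4}, {"x": -1, "y": 1, "z": 85, "rx": 0, "ry": 0, "rz": 0, "hand": -0.4}, {"x": -1, "y": 1, "z": 110, "rx": 0, "ry": 0, "rz": 0, "hand": -0.4}, {"x": -1, "y": 1, "z": 121, "rx": 0, "ry": 0, "rz": 0, "hand": -0.4}, {"x": -1, "y": 1, "z": 121, "rx": 0, "ry": 0, "rz": 0, "hand": -0.4}, {"x": -1, "y": 1, "z": 121, "rx": 0, "ry": 0, "rz": 0, "hand": 1}, {"x": -1, "y": 1, "z": 121, "rx": 0, "ry": 0, "rz": 0, "hand": 1}, {"x": -1, "y": 1, "z": 121, "rx": 0, "ry": 0, "rz": 0, "hand": 1}, {"x": -1, "y": 1, "z": 121, "rx": 0, "ry": 0, "rz": 0, "hand": 1}], force=40)

```text
clock: 9.35
tcp_pos: [0.4428, 0.1266, 0.0126]
orientation: [0.001, 0.047, 0.999, -0.0]
wrist_force: [-1.1, -1.0, 6.8]
finger_gap: 0.0349
```

```bash
python3 - <<'E'
from h import *
t=sw(-.225-.045,.05,.018+.029)
plan([(t+[0,0,.10],174.6),(t,174.6)],True)
E
```

```text
t 9.35 tcp [0.4428 0.1266 0.0126] yaw 174.6 tilt 0.16 gap 0.0349 F [-1.1 -1.   6.8] j [ 0.1   0.29 -0.59  0.7  -0.    0.2 ]
to [ 0.5309 -0.0503  0.1283] 174.6 -> x -104.6 y -167.9 z -115.4  r -0.0 0.2 0.0
to [ 0.5309 -0.0503  0.0283] 174.6 -> x -104.3 y -167.9 z -15.4  r -0.0 0.2 0.0
```

Request:
arm_command(motion=[{"x": 0, "y": 0, "z": -40, "rx": 0, "ry": 0, "rz": 0, "hand": 1}, {"x": 0, "y": 0, "z": -90, "rx": 0, "ry": 0, "rz": 0, "hand": 1}, {"x": -20, "y": -32, "z": -125, "rx": 0, "ry": 0, "rz": 0, "hand": 1}, {"x": -48, "y": -77, "z": -130, "rx": 0, "ry": 0, "rz": 0, "hand": 1}, {"x": -76, "y": -122, "z": -130, "rx": 0, "ry": 0, "rz": 0, "hand": 1}, {"x": -95, "y": -153, "z": -130, "rx": 0, "ry": 0, "rz": 0, "hand": 1}, {"x": -104, "y": -168, "z": -125, "rx": 0, "ry": 0, "rz": 0, "hand": 1}, {"x": -104, "y": -168, "z": -115, "rx": 0, "ry": 0, "rz": 0, "hand": 1}, {"x": -104, "y": -168, "z": -115, "rx": 0, "ry": 0, "rz": 0, "hand": 1}])

```text
clock: 10.48
tcp_pos: [0.5275, -0.0489, 0.1248]
orientation: [-0.002, 0.046, 0.999, 0.001]
wrist_force: [-0.1, -0.3, -2.2]
finger_gap: 0.035
```

```bash
python3 - <<'E'
from h import *
t=sw(-.225-.045,.05,.018+.032)
plan([(t+[0,0,.05],174.6),(t,174.6)],True)
p=cam("side"); save(p,"c1.png",(230,100,400,240),4.5)
E
```

```text
t 10.47 tcp [ 0.5275 -0.0489  0.1248] yaw 174.7 tilt 0.22 gap 0.035 F [-0.1 -0.3 -2.2] j [-0.24  0.29 -0.26  1.03  0.   -0.15]
to [ 0.5309 -0.0503  0.0813] 174.6 -> x -3.7 y -1.2 z 43.5  r 0.1 -0.2 0.1
to [ 0.5309 -0.0503  0.0313] 174.6 -> x -3.9 y -1.2 z 93.5  r 0.1 -0.2 0.1
```

View pics/c1.png

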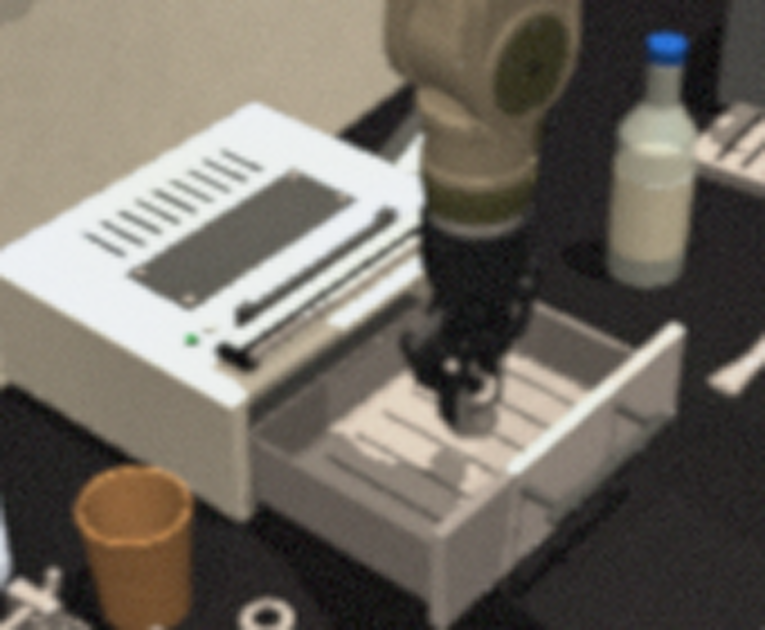

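Request:
arm_command(motion=[{"x": -4, "y": -1, "z": 30, "rx": 0, "ry": 0, "rz": 0, "hand": 1}, {"x": -4, "y": -1, "z": 60, "rx": 0, "ry": 0, "rz": 0, "hand": 1}, {"x": -4, "y": -1, "z": 80, "rx": 0, "ry": 0, "rz": 0, "hand": 1}, {"x": -4, "y": -1, "z": 88, "rx": 0, "ry": 0, "rz": 0, "hand": 1}, {"x": -4, "y": -1, "z": 92, "rx": 0, "ry": 0, "rz": 0, "hand": 1}, {"x": -4, "y": -1, "z": 92, "rx": 0, "ry": 0, "rz": 0, "hand": 1}])

```text
clock: 11.28
tcp_pos: [0.5337, -0.0515, 0.0349]
orientation: [0.0, 0.047, 0.999, -0.0]
wrist_force: [0.1, -0.4, -2.8]
finger_gap: 0.0347
```

Request:
arm_command(motion=[{"x": 0, "y": 0, "z": 2, "rx": 0, "ry": 0, "rz": 0, "hand": 1}, {"x": 0, "y": 0, "z": 4, "rx": 0, "ry": 0, "rz": 0, "hand": 1}, {"x": 0, "y": 0, "z": 4, "rx": 0, "ry": 0, "rz": 0, "hand": 1}])

```text
clock: 11.65
tcp_pos: [0.5337, -0.0519, 0.0306]
orientation: [0.0, 0.047, 0.999, -0.0]
wrist_force: [0.2, 1.1, 0.1]
finger_gap: 0.0345
```

Request:
arm_command(motion=[{"x": 0, "y": 0, "z": 0, "rx": 0, "ry": 0, "rz": 0, "hand": -0.25}, {"x": 0, "y": 0, "z": 0, "rx": 0, "ry": 0, "rz": 0, "hand": -0.25}, {"x": 0, "y": 0, "z": 0, "rx": 0, "ry": 0, "rz": 0, "hand": -0.25}, {"x": 0, "y": 0, "z": -15, "rx": 0, "ry": 0, "rz": 0, "hand": -0.25}, {"x": 0, "y": 0, "z": -50, "rx": 0, "ry": 0, "rz": 0, "hand": -0.25}, {"x": 0, "y": 0, "z": -100, "rx": 0, "ry": 0, "rz": 0, "hand": -0.4}, {"x": 0, "y": 60, "z": -120, "rx": 0, "ry": 0, "rz": 0, "hand": -0.4}, {"x": 0, "y": 120, "z": -120, "rx": 0, "ry": 0, "rz": 0, "hand": -0.4}, {"x": 0, "y": 120, "z": -120, "rx": 0, "ry": 0, "rz": 0, "hand": -0.4}])

```text
clock: 12.78
tcp_pos: [0.5449, 0.0714, 0.1519]
orientation: [0.001, 0.044, 0.999, 0.0]
wrist_force: [0.6, 0.3, -0.4]
finger_gap: 0.0599
```

```bash
python3 m3.py d1.png; python3 - <<'E'
from h import *
plan([((.5765,.134,.12),174.6),((.5765,.134,.028),174.6)],True)
E
```

```text
panel a [-0.33037376 -0.32549809 -0.31931951] 246
side [288.7, 240.5] 0.21 [0.568 0.147 0.035] 94 ((577.3643798828125, 134.4618377685547), 19.918840408325195)
  prior (0.567, 0.134) 94 ((577.3643798828125, 134.4618377685547), 19.918840408325195)
top [335.8, 210.3] 0.54 [ 0.528 -0.04   0.051] 8 ((523.8639526367188, -41.87158966064453), 13.823295593261719)
t 12.97 tcp [0.5444 0.0669 0.1505] yaw 174.6 tilt 0.03 gap 0.0601 F [ 0.3 -0.6  0.7] j [-0.02  0.3  -0.17  1.1  -0.    0.07]
t 12.97 tcp [0.5444 0.0669 0.1505] yaw 174.6 tilt 0.03 gap 0.0601 F [ 0.3 -0.6  0.7] j [-0.02  0.3  -0.17  1.1  -0.    0.07]
to [0.5765 0.134  0.1013] 174.6 -> x -25.6 y 69.8 z 49.1  r -0.0 -0.0 -0.0
to [0.5765 0.134  0.0093] 174.6 -> x -25.6 y 69.9 z 141.1  r -0.0 -0.0 -0.0
```

View pics/d1.png

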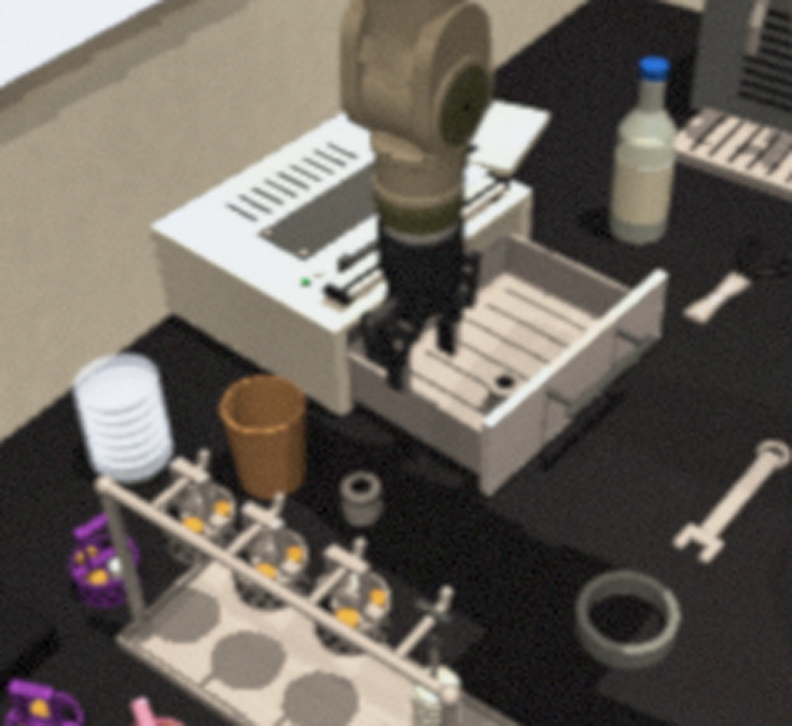

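Coupling 1 stands in the drawer near the front panel (crop 503,383). Coupling 2 is unchanged at crop (361,498), so I take it now.

Request:
arm_command(motion=[{"x": -13, "y": 35, "z": 10, "rx": 0, "ry": 0, "rz": 0, "hand": -0.4}, {"x": -26, "y": 70, "z": 30, "rx": 0, "ry": 0, "rz": 0, "hand": -0.4}, {"x": -26, "y": 70, "z": 60, "rx": 0, "ry": 0, "rz": 0, "hand": -0.4}, {"x": -26, "y": 70, "z": 95, "rx": 0, "ry": 0, "rz": 0, "hand": -0.4}, {"x": -26, "y": 70, "z": 125, "rx": 0, "ry": 0, "rz": 0, "hand": -0.4}, {"x": -26, "y": 70, "z": 138, "rx": 0, "ry": 0, "rz": 0, "hand": -0.4}, {"x": -26, "y": 70, "z": 138, "rx": 0, "ry": 0, "rz": 0, "hand": -0.4}])

```text
clock: 13.85
tcp_pos: [0.5764, 0.1339, 0.0116]
orientation: [-0.001, 0.048, 0.999, -0.0]
wrist_force: [0.8, -0.4, 1.6]
finger_gap: 0.0596
```

Request:
arm_command(motion=[{"x": 0, "y": 0, "z": 0, "rx": 0, "ry": 0, "rz": 0, "hand": 1}, {"x": 0, "y": 0, "z": 0, "rx": 0, "ry": 0, "rz": 0, "hand": 1}, {"x": 0, "y": 0, "z": 0, "rx": 0, "ry": 0, "rz": 0, "hand": 1}, {"x": 0, "y": 0, "z": 0, "rx": 0, "ry": 0, "rz": 0, "hand": 1}], force=40)

```text
clock: 14.35
tcp_pos: [0.5784, 0.1349, 0.014]
orientation: [0.002, 0.047, 0.999, -0.0]
wrist_force: [0.1, -2.5, 7.1]
finger_gap: 0.0348
```

```bash
python3 - <<'E'
from h import *
t=sw(-.225-.045,-.05,.018+.032)
plan([(t+[0,0,.10],174.6),(t,174.6)],True)
E
```

```text
t 14.35 tcp [0.5784 0.1349 0.014 ] yaw 174.6 tilt 0.2 gap 0.0348 F [ 0.1 -2.5  7.1] j [ 0.09  0.5  -0.24  0.83 -0.    0.19]
to [ 0.5215 -0.1499  0.1313] 174.6 -> x 29.6 y -288.9 z -117.3  r -0.0 0.2 0.0
to [ 0.5215 -0.1499  0.0313] 174.6 -> x 30.0 y -288.8 z -17.3  r -0.0 0.2 0.0
```

Request:
arm_command(motion=[{"x": 0, "y": 0, "z": -40, "rx": 0, "ry": 0, "rz": 0, "hand": 1}, {"x": 2, "y": -10, "z": -90, "rx": 0, "ry": 0, "rz": 0, "hand": 1}, {"x": 6, "y": -50, "z": -120, "rx": 0, "ry": 0, "rz": 0, "hand": 1}, {"x": 12, "y": -100, "z": -125, "rx": 0, "ry": 0, "rz": 0, "hand": 1}, {"x": 18, "y": -155, "z": -125, "rx": 0, "ry": 0, "rz": 0, "hand": 1}, {"x": 24, "y": -210, "z": -125, "rx": 0, "ry": 0, "rz": 0, "hand": 1}, {"x": 28, "y": -260, "z": -125, "rx": 0, "ry": 0, "rz": 0, "hand": 1}, {"x": 30, "y": -289, "z": -115, "rx": 0, "ry": 0, "rz": 0, "hand": 1}, {"x": 30, "y": -289, "z": -90, "rx": 0, "ry": 0, "rz": 0, "hand": 1}, {"x": 30, "y": -289, "z": -90, "rx": 0, "ry": 0, "rz": 0, "hand": 1}])

```text
clock: 15.6
tcp_pos: [0.5181, -0.1493, 0.1005]
orientation: [-0.002, 0.047, 0.999, 0.001]
wrist_force: [-0.3, -0.7, -1.8]
finger_gap: 0.0345
```

```bash
python3 - <<'E'
from h import *
t=sw(-.225-.045,-.05,.018+.032)
plan([(t,174.6)],True)
E
```

```text
t 15.6 tcp [ 0.5181 -0.1493  0.1005] yaw 174.6 tilt 0.27 gap 0.0345 F [-0.3 -0.7 -1.8] j [-0.43  0.32 -0.27  0.98  0.   -0.34]
to [ 0.5215 -0.1499  0.0313] 174.6 -> x -3.7 y -0.4 z 69.2  r 0.1 -0.2 -0.0
```

Request:
arm_command(motion=[{"x": -2, "y": 0, "z": 30, "rx": 0, "ry": 0, "rz": 0, "hand": 1}, {"x": -2, "y": 0, "z": 55, "rx": 0, "ry": 0, "rz": 0, "hand": 1}, {"x": -2, "y": 0, "z": 63, "rx": 0, "ry": 0, "rz": 0, "hand": 1}, {"x": -2, "y": 0, "z": 67, "rx": 0, "ry": 0, "rz": 0, "hand": 1}, {"x": -2, "y": 0, "z": 69, "rx": 0, "ry": 0, "rz": 0, "hand": 1}, {"x": -2, "y": 0, "z": 70, "rx": 0, "ry": 0, "rz": 0, "hand": 1}, {"x": -2, "y": 0, "z": 70, "rx": 0, "ry": 0, "rz": 0, "hand": 1}])

```text
clock: 16.48
tcp_pos: [0.5224, -0.1502, 0.0328]
orientation: [0.0, 0.047, 0.999, -0.0]
wrist_force: [0.4, 0.5, -2.0]
finger_gap: 0.0352
```

Request:
arm_command(motion=[{"x": 0, "y": 0, "z": 1.5, "rx": 0, "ry": 0, "rz": 0, "hand": 1}, {"x": 0, "y": 0, "z": 1.5, "rx": 0, "ry": 0, "rz": 0, "hand": 1}, {"x": 0, "y": 0, "z": 1.5, "rx": 0, "ry": 0, "rz": 0, "hand": -0.25}, {"x": 0, "y": 0, "z": 1.5, "rx": 0, "ry": 0, "rz": 0, "hand": -0.25}, {"x": 0, "y": 0, "z": 1.5, "rx": 0, "ry": 0, "rz": 0, "hand": -0.25}, {"x": 0, "y": 0, "z": -15, "rx": 0, "ry": 0, "rz": 0, "hand": -0.25}, {"x": 0, "y": 0, "z": -60, "rx": 0, "ry": 0, "rz": 0, "hand": -0.25}, {"x": 0, "y": 0, "z": -120, "rx": 0, "ry": 0, "rz": 0, "hand": -0.25}, {"x": 0, "y": 0, "z": -180, "rx": 0, "ry": 0, "rz": 0, "hand": -0.25}, {"x": 0, "y": 0, "z": -230, "rx": 0, "ry": 0, "rz": 0, "hand": -0.25}])

```text
clock: 17.73
tcp_pos: [0.5222, -0.1501, 0.2648]
orientation: [0.001, 0.047, 0.999, -0.0]
wrist_force: [0.5, 1.0, -0.2]
finger_gap: 0.0536
```

```bash
cat > rail.py <<'E'
from h import *
# refine the rail and the loops from both cameras
for n in("side","top"):
    p=cam(n); X=cloud(p).reshape(-1,3)
    save(p,"r_"+n+".png",(170,140,310,300) if n=="top" else (180,190,350,350),4)
    m=(X[:,2]>.19)&(X[:,2]<.215)&(X[:,0]>.28)&(X[:,0]<.68)&(X[:,1]>.345)&(X[:,1]<.40); b=X[m]
    vx,vy,x0,y0=cv2.fitLine((b[:,:2]*1000).astype(np.float32),cv2.DIST_HUBER,0,.01,.01).ravel()
    print(n,"bar",len(b),vx,vy,"y at .475:",y0+(475-x0)*vy/vx,"ext",np.percentile(b[:,0],[.5,99.5]))
    for i,hx in enumerate((.595,.515,.435,.355)):
        m=(abs(X[:,0]-hx)<.03)&(X[:,1]<.345)&(X[:,1]>.285)&(X[:,2]>.195)&(X[:,2]<.222); q=X[m]
        print("  near hook",hx,m.sum(),"x med",np.median(q[:,0]).round(4),"y 2..98",np.percentile(q[:,1],[2,98]).round(4),"z98",np.percentile(q[:,2],98).round(4))
        # strap: wide in x
        s=q[abs(q[:,0]-np.median(q[:,0]))>.008]; 
        if len(s): print("     strap",len(s),s.mean(0).round(4),np.percentile(s[:,0],[2,98]).round(4))
E
python3 rail.py; python3 -c "
from h import *; plan([])"
```

```text
side bar 635 0.9998775 -0.015649984 y at .475: 367.12485 ext [0.30243725 0.64680677]
  near hook 0.595 97 x med 0.5947 y 2..98 [0.3005 0.3427] z98 0.2114
     strap 41 [0.5933 0.3184 0.2036] [0.5782 0.6125]
  near hook 0.515 100 x med 0.5151 y 2..98 [0.3011 0.3414] z98 0.2113
     strap 37 [0.5135 0.3227 0.204 ] [0.4982 0.5321]
  near hook 0.435 109 x med 0.4345 y 2..98 [0.3022 0.3441] z98 0.2124
     strap 41 [0.4333 0.3193 0.2042] [0.4182 0.453 ]
  near hook 0.355 92 x med 0.3549 y 2..98 [0.3034 0.3432] z98 0.2121
     strap 23 [0.355  0.3218 0.2037] [0.3418 0.3696]
top bar 442 0.9998744 -0.01584906 y at .475: 365.00974 ext [0.30298789 0.64781653]
  near hook 0.595 69 x med 0.596 y 2..98 [0.2998 0.3434] z98 0.2119
     strap 26 [0.5946 0.3183 0.2061] [0.579  0.6122]
  near hook 0.515 70 x med 0.5153 y 2..98 [0.3   0.343] z98 0.213
     strap 24 [0.5151 0.3223 0.2068] [0.4991 0.5324]
  near hook 0.435 69 x med 0.4355 y 2..98 [0.3027 0.3422] z98 0.2137
     strap 23 [0.4347 0.3192 0.2064] [0.4201 0.4508]
  near hook 0.355 48 x med 0.3576 y 2..98 [0.3024 0.3431] z98 0.2134
     strap 13 [0.3561 0.3212 0.2066] [0.3432 0.3697]
t 17.82 tcp [ 0.5246 -0.1512  0.2686] yaw 174.6 tilt 0.61 gap 0.0532 F [0.6 1.4 0.6] j [-0.43  0.24  0.04  1.36 -0.   -0.33]
```

View pics/r_top.png

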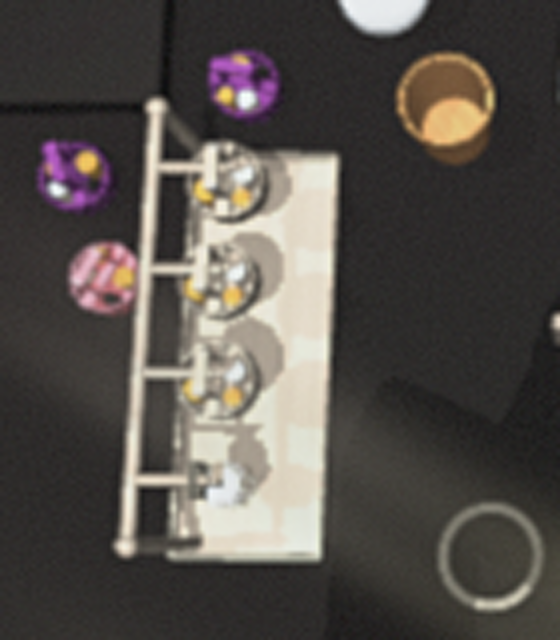

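```bash
python3 - <<'E'
from h import *
plan([((.4345,.3193,.285),89.1),((.4345,.3193,.1885),89.1)],True)
E
```

```text
t 17.82 tcp [ 0.5246 -0.1512  0.2686] yaw 174.6 tilt 0.61 gap 0.0532 F [0.6 1.4 0.6] j [-0.43  0.24  0.04  1.36 -0.   -0.33]
to [0.4345 0.3193 0.2663] 89.1 -> x 133.7 y 460.0 z -0.7  r 0.3 0.6 85.5
to [0.4345 0.3193 0.1698] 89.1 -> x 134.7 y 460.4 z 95.8  r 0.3 0.6 85.5
```

Request:
arm_command(motion=[{"x": 13, "y": 46, "z": 0, "rx": 0, "ry": 0, "rz": 9, "hand": -0.4}, {"x": 27, "y": 92, "z": 0, "rx": 0, "ry": 0, "rz": 18, "hand": -0.4}, {"x": 40, "y": 138, "z": 0, "rx": 0, "ry": 0, "rz": 27, "hand": -0.4}, {"x": 54, "y": 184, "z": 0, "rx": 0, "ry": 0, "rz": 36, "hand": -0.4}, {"x": 67, "y": 230, "z": 0, "rx": 0, "ry": 0, "rz": 45, "hand": -0.4}, {"x": 80, "y": 276, "z": 0, "rx": 0, "ry": 0, "rz": 54, "hand": -0.4}, {"x": 94, "y": 322, "z": 0, "rx": 0, "ry": 0, "rz": 63, "hand": -0.4}, {"x": 107, "y": 368, "z": 0, "rx": 0, "ry": 0, "rz": 72, "hand": -0.4}, {"x": 121, "y": 414, "z": 0, "rx": 0, "ry": 0, "rz": 81, "hand": -0.4}, {"x": 134, "y": 458, "z": 0, "rx": 0, "ry": 0, "rz": 85.5, "hand": -0.4}])

```text
clock: 19.08
tcp_pos: [0.4307, 0.3199, 0.2614]
orientation: [-0.0, 0.713, 0.701, -0.001]
wrist_force: [0.1, -0.7, 0.5]
finger_gap: 0.0601
```

Request:
arm_command(motion=[{"x": 0, "y": 0, "z": 0, "rx": 0, "ry": 0, "rz": 0, "hand": -0.4}, {"x": 0, "y": 0, "z": 0, "rx": 0, "ry": 0, "rz": 0, "hand": -0.4}])

```text
clock: 19.32
tcp_pos: [0.4311, 0.3181, 0.2615]
orientation: [0.0, 0.712, 0.702, -0.001]
wrist_force: [-0.1, -0.5, 0.3]
finger_gap: 0.0596
```

```bash
python3 - <<'E'
from h import *
plan([((.4345,.3193,.1885),89.1)],True)
p=cam("side"); save(p,"e1.png",(180,150,350,350),3)
E
```

```text
t 19.32 tcp [0.4311 0.3181 0.2615] yaw 89.2 tilt 0.09 gap 0.0596 F [-0.1 -0.5  0.3] j [ 0.49  0.23  0.01  1.35 -0.    2.07]
to [0.4345 0.3193 0.1698] 89.1 -> x 1.3 y 3.5 z 91.7  r -0.1 0.1 0.1
```

View pics/e1.png

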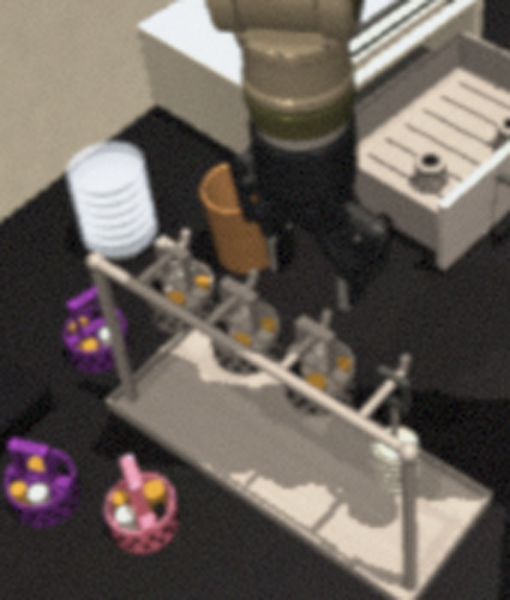

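Request:
arm_command(motion=[{"x": 1, "y": 3.5, "z": 25, "rx": 0, "ry": 0, "rz": 0, "hand": -0.4}, {"x": 1, "y": 3.5, "z": 50, "rx": 0, "ry": 0, "rz": 0, "hand": -0.4}, {"x": 1, "y": 3.5, "z": 75, "rx": 0, "ry": 0, "rz": 0, "hand": -0.4}, {"x": 1, "y": 3.5, "z": 90, "rx": 0, "ry": 0, "rz": 0, "hand": -0.4}, {"x": 1, "y": 3.5, "z": 90, "rx": 0, "ry": 0, "rz": 0, "hand": -0.4}])

```text
clock: 20.0
tcp_pos: [0.4346, 0.3182, 0.1713]
orientation: [-0.0, 0.713, 0.701, -0.001]
wrist_force: [0.4, 0.6, -0.2]
finger_gap: 0.06
```

```bash
python3 - <<'E'
from h import *
plan([((.4345,.3193,.1885),89.1)],True)
p=cam("side"); save(p,"e2.png",(220,210,340,320),5)
E
```

```text
t 20.0 tcp [0.4346 0.3182 0.1713] yaw 89.1 tilt 0.13 gap 0.06 F [ 0.4  0.6 -0.2] j [ 0.48  0.27 -0.16  1.14 -0.    2.07]
to [0.4345 0.3193 0.1698] 89.1 -> x 1.1 y -0.1 z 1.5  r -0.1 0.1 -0.0
```

View pics/e2.png

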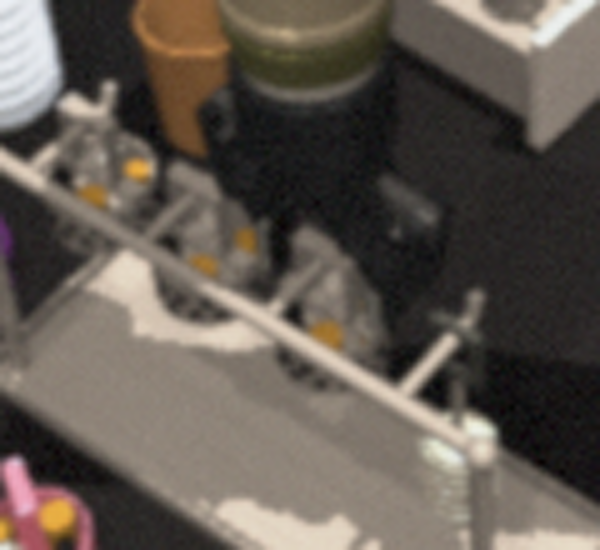

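Request:
arm_command(motion=[{"x": 0, "y": 0, "z": 0, "rx": 0, "ry": 0, "rz": 0, "hand": 0.1}, {"x": 0, "y": 0, "z": 0, "rx": 0, "ry": 0, "rz": 0, "hand": 0.3}, {"x": 0, "y": 0, "z": 0, "rx": 0, "ry": 0, "rz": 0, "hand": 1}, {"x": 0, "y": 0, "z": 0, "rx": 0, "ry": 0, "rz": 0, "hand": 1}, {"x": 0, "y": 0, "z": 0, "rx": 0, "ry": 0, "rz": 0, "hand": 1}], force=40)

```text
clock: 20.68
tcp_pos: [0.436, 0.3198, 0.1736]
orientation: [0.001, 0.712, 0.702, 0.001]
wrist_force: [1.0, -1.0, 4.7]
finger_gap: 0.0333
```

Request:
arm_command(motion=[{"x": 0, "y": 0, "z": -6, "rx": 0, "ry": 0, "rz": 0, "hand": 1}, {"x": 0, "y": 0, "z": -12, "rx": 0, "ry": 0, "rz": 0, "hand": 1}, {"x": 0, "y": 0, "z": -18, "rx": 0, "ry": 0, "rz": 0, "hand": 1}, {"x": 0, "y": 0, "z": -18, "rx": 0, "ry": 0, "rz": 0, "hand": 1}])

```text
clock: 21.18
tcp_pos: [0.4352, 0.3196, 0.1907]
orientation: [0.0, 0.712, 0.702, 0.0]
wrist_force: [-0.2, -0.2, -2.5]
finger_gap: 0.0334
```

Request:
arm_command(motion=[{"x": -10, "y": 0, "z": 0, "rx": 0, "ry": 0, "rz": 0, "hand": 1}, {"x": -25, "y": 0, "z": 0, "rx": 0, "ry": 0, "rz": 0, "hand": 1}, {"x": -40, "y": 0, "z": 0, "rx": 0, "ry": 0, "rz": 0, "hand": 1}, {"x": -55, "y": 0, "z": 0, "rx": 0, "ry": 0, "rz": 0, "hand": 1}, {"x": -75, "y": 0, "z": 0, "rx": 0, "ry": 0, "rz": 0, "hand": 1}, {"x": -90, "y": 0, "z": 0, "rx": 0, "ry": 0, "rz": 0, "hand": 1}, {"x": -90, "y": 0, "z": 0, "rx": 0, "ry": 0, "rz": 0, "hand": 1}])

```text
clock: 22.05
tcp_pos: [0.4336, 0.2282, 0.1904]
orientation: [0.0, 0.713, 0.701, 0.0]
wrist_force: [-0.2, 0.8, -1.9]
finger_gap: 0.0339
```

```bash
python3 - <<'E'
from h import *
t=sw(-.225+.025,-.08,.018+.058+.006)
plan([(t+[0,0,.13],174.6),(t,174.6)],True)
p=cam("side"); save(p,"e3.png",(220,150,400,320),4)
E
```

```text
t 22.05 tcp [0.4336 0.2282 0.1904] yaw 89.0 tilt 0.0 gap 0.0339 F [-0.2  0.8 -1.9] j [ 0.32  0.17 -0.25  1.16 -0.    1.91]
to [ 0.5884 -0.1863  0.1933] 174.6 -> x -411.8 y 161.8 z -2.9  r 0.0 0.0 -85.6
to [ 0.5884 -0.1863  0.0633] 174.6 -> x -411.8 y 161.8 z 127.1  r 0.0 0.0 -85.6
```

View pics/e3.png

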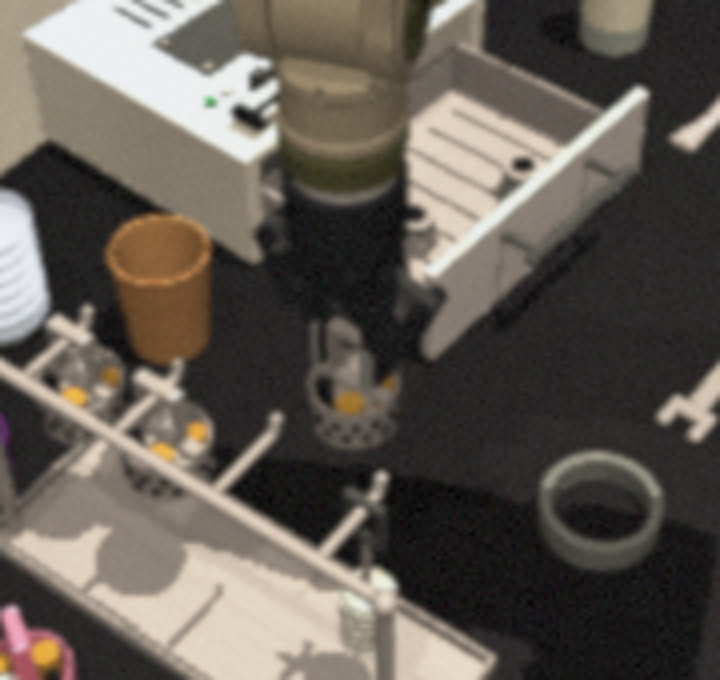

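Request:
arm_command(motion=[{"x": -20, "y": 8, "z": -5, "rx": 0, "ry": 0, "rz": -6, "hand": 1}, {"x": -60, "y": 23, "z": -8, "rx": 0, "ry": 0, "rz": -16, "hand": 1}, {"x": -110, "y": 43, "z": -8, "rx": 0, "ry": 0, "rz": -26, "hand": 1}, {"x": -160, "y": 63, "z": -8, "rx": 0, "ry": 0, "rz": -36, "hand": 1}, {"x": -210, "y": 82, "z": -8, "rx": 0, "ry": 0, "rz": -46, "hand": 1}, {"x": -260, "y": 102, "z": -8, "rx": 0, "ry": 0, "rz": -56, "hand": 1}, {"x": -310, "y": 122, "z": -8, "rx": 0, "ry": 0, "rz": -66, "hand": 1}, {"x": -360, "y": 141, "z": -8, "rx": 0, "ry": 0, "rz": -76, "hand": 1}, {"x": -395, "y": 155, "z": -5, "rx": 0, "ry": 0, "rz": -82, "hand": 1}, {"x": -412, "y": 162, "z": 0, "rx": 0, "ry": 0, "rz": -85.6, "hand": 1}])

```text
clock: 23.35
tcp_pos: [0.5906, -0.187, 0.1898]
orientation: [0.0, 0.045, 0.999, -0.0]
wrist_force: [0.3, -0.0, -3.0]
finger_gap: 0.0334
```

Request:
arm_command(motion=[{"x": 0, "y": 0, "z": 0, "rx": 0, "ry": 0, "rz": 0, "hand": 1}, {"x": 0, "y": 0, "z": 0, "rx": 0, "ry": 0, "rz": 0, "hand": 1}])

```text
clock: 23.6
tcp_pos: [0.5893, -0.184, 0.1901]
orientation: [-0.0, 0.046, 0.999, 0.0]
wrist_force: [-0.2, 0.7, -2.5]
finger_gap: 0.0332
```

```bash
python3 - <<'E'
from h import *
t=sw(-.225+.025,-.08,.0187+.065)
plan([(t,174.6)],True)
p=cam("side"); save(p,"e4.png",(220,80,400,250),4)
E
```

```text
t 23.6 tcp [ 0.5893 -0.184   0.1901] yaw 174.7 tilt 0.05 gap 0.0332 F [-0.2  0.7 -2.5] j [-0.43  0.41  0.09  1.25  0.   -0.34]
to [ 0.5884 -0.1863  0.065 ] 174.6 -> x 0.6 y -2.4 z 125.1  r 0.0 -0.0 0.1
```

View pics/e4.png

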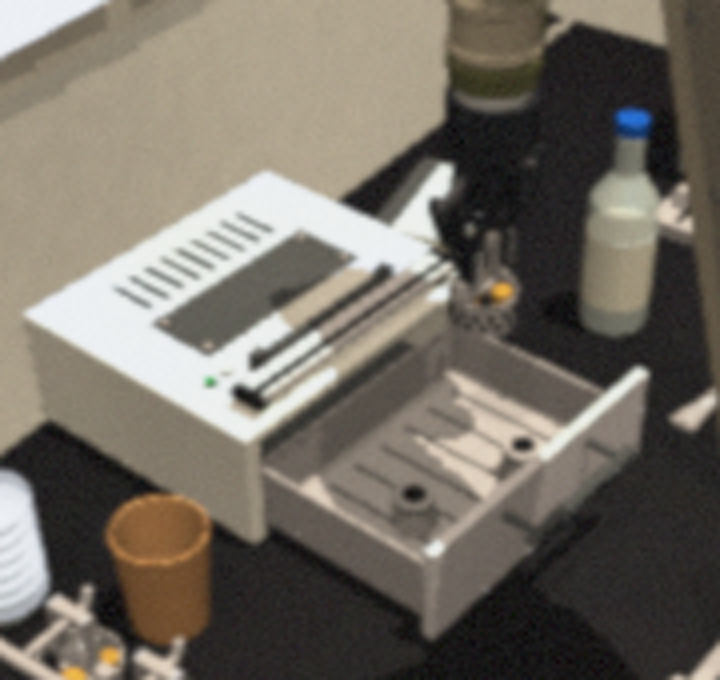

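Request:
arm_command(motion=[{"x": 1, "y": -2, "z": 20, "rx": 0, "ry": 0, "rz": 0, "hand": 1}, {"x": 1, "y": -2, "z": 45, "rx": 0, "ry": 0, "rz": 0, "hand": 1}, {"x": 1, "y": -2, "z": 70, "rx": 0, "ry": 0, "rz": 0, "hand": 1}, {"x": 1, "y": -2, "z": 95, "rx": 0, "ry": 0, "rz": 0, "hand": 1}, {"x": 1, "y": -2, "z": 110, "rx": 0, "ry": 0, "rz": 0, "hand": 1}, {"x": 1, "y": -2, "z": 117, "rx": 0, "ry": 0, "rz": 0, "hand": 1}, {"x": 1, "y": -2, "z": 120, "rx": 0, "ry": 0, "rz": 0, "hand": 1}, {"x": 1, "y": -2, "z": 120, "rx": 0, "ry": 0, "rz": 0, "hand": 1}])

```text
clock: 24.65
tcp_pos: [0.5886, -0.187, 0.0709]
orientation: [0.0, 0.046, 0.999, -0.0]
wrist_force: [-0.6, -0.2, -1.8]
finger_gap: 0.0333
```

Request:
arm_command(motion=[{"x": 0, "y": 0, "z": 2, "rx": 0, "ry": 0, "rz": 0, "hand": 1}, {"x": 0, "y": 0, "z": 4, "rx": 0, "ry": 0, "rz": 0, "hand": 1}, {"x": 0, "y": 0, "z": 5, "rx": 0, "ry": 0, "rz": 0, "hand": 1}, {"x": 0, "y": 0, "z": 5, "rx": 0, "ry": 0, "rz": 0, "hand": 1}])

```text
clock: 25.15
tcp_pos: [0.5881, -0.1869, 0.0652]
orientation: [-0.0, 0.046, 0.999, 0.0]
wrist_force: [0.1, -0.1, -2.3]
finger_gap: 0.0328
```

Request:
arm_command(motion=[{"x": 0, "y": 0, "z": 1, "rx": 0, "ry": 0, "rz": 0, "hand": 1}, {"x": 0, "y": 0, "z": 2, "rx": 0, "ry": 0, "rz": 0, "hand": 1}, {"x": 0, "y": 0, "z": 2, "rx": 0, "ry": 0, "rz": 0, "hand": 1}])

```text
clock: 25.52
tcp_pos: [0.589, -0.1871, 0.0645]
orientation: [0.001, 0.046, 0.999, -0.0]
wrist_force: [-1.3, 1.5, 5.1]
finger_gap: 0.0331
```

Request:
arm_command(motion=[{"x": 0, "y": 0, "z": 0, "rx": 0, "ry": 0, "rz": 0, "hand": -0.2}, {"x": 0, "y": 0, "z": 0, "rx": 0, "ry": 0, "rz": 0, "hand": -0.2}, {"x": 0, "y": 0, "z": 0, "rx": 0, "ry": 0, "rz": 0, "hand": -0.2}, {"x": 0, "y": 0, "z": -15, "rx": 0, "ry": 0, "rz": 0, "hand": -0.2}, {"x": 0, "y": 0, "z": -50, "rx": 0, "ry": 0, "rz": 0, "hand": -0.2}, {"x": 0, "y": 0, "z": -100, "rx": 0, "ry": 0, "rz": 0, "hand": -0.2}, {"x": 0, "y": 0, "z": -160, "rx": 0, "ry": 0, "rz": 0, "hand": -0.2}, {"x": 0, "y": 0, "z": -200, "rx": 0, "ry": 0, "rz": 0, "hand": -0.2}])

```text
clock: 26.52
tcp_pos: [0.5888, -0.1871, 0.2678]
orientation: [0.002, 0.046, 0.999, -0.001]
wrist_force: [0.5, -0.3, 0.5]
finger_gap: 0.051
```

```bash
python3 - <<'E'
from h import *
plan([((.515,.3215,.285),89.1)],True)
p=cam("side"); save(p,"e5.png",(220,80,400,250),4)
E
```

```text
t 26.52 tcp [ 0.5888 -0.1871  0.2678] yaw 174.7 tilt 0.27 gap 0.051 F [ 0.5 -0.3  0.5] j [-0.44  0.39  0.25  1.42 -0.   -0.35]
to [0.515  0.3215 0.2663] 89.1 -> x 120.1 y 499.7 z 0.2  r 0.1 0.3 85.6
```

View pics/e5.png

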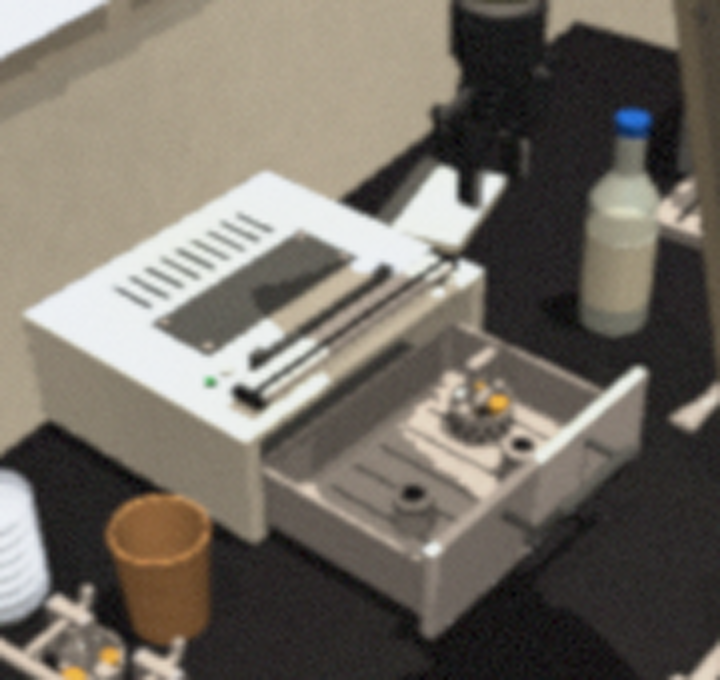

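Request:
arm_command(motion=[{"x": 12, "y": 50, "z": 0, "rx": 0, "ry": 0, "rz": 9, "hand": -0.4}, {"x": 24, "y": 100, "z": 0, "rx": 0, "ry": 0, "rz": 18, "hand": -0.4}, {"x": 36, "y": 150, "z": 0, "rx": 0, "ry": 0, "rz": 27, "hand": -0.4}, {"x": 48, "y": 200, "z": 0, "rx": 0, "ry": 0, "rz": 36, "hand": -0.4}, {"x": 60, "y": 250, "z": 0, "rx": 0, "ry": 0, "rz": 45, "hand": -0.4}, {"x": 72, "y": 300, "z": 0, "rx": 0, "ry": 0, "rz": 54, "hand": -0.4}, {"x": 84, "y": 350, "z": 0, "rx": 0, "ry": 0, "rz": 63, "hand": -0.4}, {"x": 96, "y": 400, "z": 0, "rx": 0, "ry": 0, "rz": 72, "hand": -0.4}, {"x": 108, "y": 450, "z": 0, "rx": 0, "ry": 0, "rz": 81, "hand": -0.4}, {"x": 120, "y": 500, "z": 0, "rx": 0, "ry": 0, "rz": 85.6, "hand": -0.4}])

```text
clock: 27.82
tcp_pos: [0.5141, 0.3237, 0.2642]
orientation: [0.0, 0.714, 0.701, 0.001]
wrist_force: [0.9, 0.1, 0.2]
finger_gap: 0.0598
```

Request:
arm_command(motion=[{"x": 0, "y": 0, "z": 0, "rx": 0, "ry": 0, "rz": 0, "hand": -0.4}, {"x": 0, "y": 0, "z": 0, "rx": 0, "ry": 0, "rz": 0, "hand": -0.4}])

```text
clock: 28.08
tcp_pos: [0.5144, 0.322, 0.2636]
orientation: [0.0, 0.712, 0.702, -0.0]
wrist_force: [-0.4, -0.5, -0.1]
finger_gap: 0.0597
```

```bash
python3 - <<'E'
from h import *
plan([((.5148,.3222,.190),89.1)],True)
p=cam("side"); save(p,"f1.png",(180,150,350,350),3)
X=cloud(p).reshape(-1,3)
for hx in(.515,.595):
    m=(abs(X[:,0]-hx)<.03)&(X[:,1]<.345)&(X[:,1]>.285)&(X[:,2]>.195)&(X[:,2]<.222); q=X[m]
    s=q[abs(q[:,0]-np.median(q[:,0]))>.008]; print("strap",len(s),s.mean(0).round(4),np.percentile(s[:,0],[2,98]).round(4))
E
```

```text
t 28.07 tcp [0.5144 0.322  0.2636] yaw 89.2 tilt 0.03 gap 0.0597 F [-0.4 -0.5 -0.1] j [ 0.43  0.37  0.21  1.41 -0.    2.01]
to [0.5148 0.3222 0.1713] 89.1 -> x 0.3 y 0.4 z 92.3  r 0.0 0.0 0.1
strap 33 [0.5145 0.3221 0.2042] [0.4985 0.533 ]
strap 35 [0.5932 0.3187 0.2042] [0.5798 0.6108]
```

View pics/f1.png

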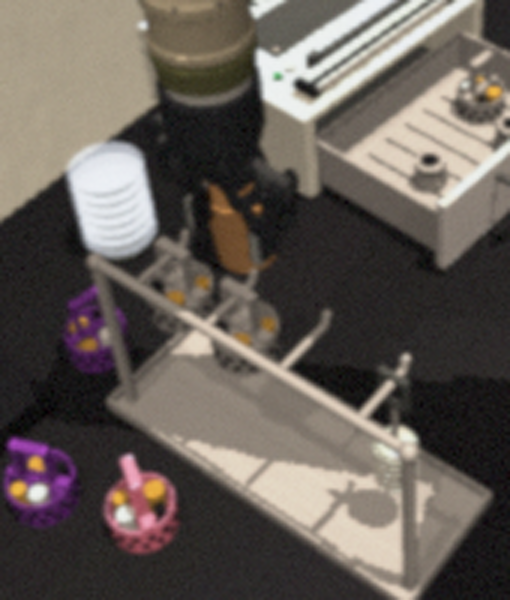

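Request:
arm_command(motion=[{"x": 0.3, "y": 0.5, "z": 25, "rx": 0, "ry": 0, "rz": 0, "hand": -0.4}, {"x": 0.3, "y": 0.5, "z": 50, "rx": 0, "ry": 0, "rz": 0, "hand": -0.4}, {"x": 0.3, "y": 0.5, "z": 75, "rx": 0, "ry": 0, "rz": 0, "hand": -0.4}, {"x": 0.3, "y": 0.5, "z": 91, "rx": 0, "ry": 0, "rz": 0, "hand": -0.4}, {"x": 0.3, "y": 0.5, "z": 91, "rx": 0, "ry": 0, "rz": 0, "hand": -0.4}, {"x": 0.3, "y": 0.5, "z": 91, "rx": 0, "ry": 0, "rz": 0, "hand": 0.15}, {"x": 0.3, "y": 0.5, "z": 91, "rx": 0, "ry": 0, "rz": 0, "hand": 1}, {"x": 0.3, "y": 0.5, "z": 91, "rx": 0, "ry": 0, "rz": 0, "hand": 1}, {"x": 0.3, "y": 0.5, "z": 91, "rx": 0, "ry": 0, "rz": 0, "hand": 1}], force=40)

```text
clock: 29.25
tcp_pos: [0.5161, 0.3226, 0.1737]
orientation: [0.001, 0.712, 0.702, 0.001]
wrist_force: [0.7, -1.0, 5.9]
finger_gap: 0.0333
```

Same grip signature as before. Lift 18 mm and draw off.

Request:
arm_command(motion=[{"x": 0, "y": 0, "z": -6, "rx": 0, "ry": 0, "rz": 0, "hand": 1}, {"x": 0, "y": 0, "z": -12, "rx": 0, "ry": 0, "rz": 0, "hand": 1}, {"x": 0, "y": 0, "z": -18, "rx": 0, "ry": 0, "rz": 0, "hand": 1}, {"x": 0, "y": 0, "z": -18, "rx": 0, "ry": 0, "rz": 0, "hand": 1}])

```text
clock: 29.75
tcp_pos: [0.5153, 0.3225, 0.1907]
orientation: [0.0, 0.712, 0.702, 0.0]
wrist_force: [0.2, 0.1, -2.3]
finger_gap: 0.0333
```

Request:
arm_command(motion=[{"x": -10, "y": 0, "z": 0, "rx": 0, "ry": 0, "rz": 0, "hand": 1}, {"x": -25, "y": 0, "z": 0, "rx": 0, "ry": 0, "rz": 0, "hand": 1}, {"x": -40, "y": 0, "z": 0, "rx": 0, "ry": 0, "rz": 0, "hand": 1}, {"x": -55, "y": 0, "z": 0, "rx": 0, "ry": 0, "rz": 0, "hand": 1}, {"x": -75, "y": 0, "z": 0, "rx": 0, "ry": 0, "rz": 0, "hand": 1}, {"x": -90, "y": 0, "z": 0, "rx": 0, "ry": 0, "rz": 0, "hand": 1}, {"x": -90, "y": 0, "z": 0, "rx": 0, "ry": 0, "rz": 0, "hand": 1}])

```text
clock: 30.62
tcp_pos: [0.5138, 0.231, 0.1904]
orientation: [0.0, 0.713, 0.701, 0.0]
wrist_force: [0.0, 0.1, -2.7]
finger_gap: 0.0335
```

```bash
python3 - <<'E'
from h import *
t=sw(-.225+.025,-.0,.0187+.065)
plan([(t+[0,0,.13],174.6),(t,174.6)],True)
p=cam("side"); save(p,"f3.png",(220,150,400,320),4)
E
```

```text
t 30.62 tcp [0.5138 0.231  0.1904] yaw 89.0 tilt 0.01 gap 0.0335 F [ 0.   0.1 -2.7] j [ 0.28  0.31 -0.07  1.2  -0.    1.87]
to [ 0.5959 -0.1067  0.195 ] 174.6 -> x -336.2 y 87.8 z -4.6  r 0.0 0.0 -85.6
to [ 0.5959 -0.1067  0.065 ] 174.6 -> x -336.2 y 87.8 z 125.4  r 0.0 0.0 -85.6
```

View pics/f3.png

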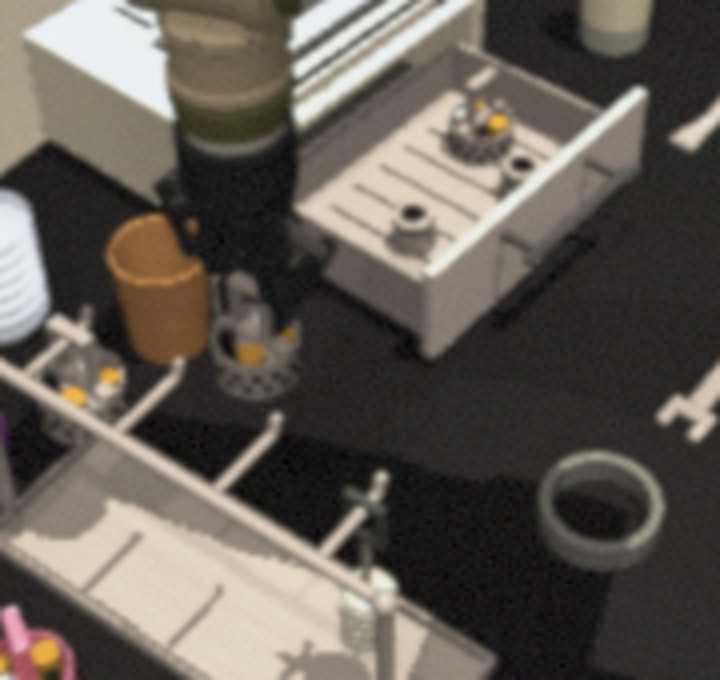

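Request:
arm_command(motion=[{"x": -18, "y": 4, "z": -5, "rx": 0, "ry": 0, "rz": -6, "hand": 1}, {"x": -50, "y": 13, "z": -8, "rx": 0, "ry": 0, "rz": -16, "hand": 1}, {"x": -90, "y": 23, "z": -8, "rx": 0, "ry": 0, "rz": -26, "hand": 1}, {"x": -130, "y": 34, "z": -8, "rx": 0, "ry": 0, "rz": -36, "hand": 1}, {"x": -170, "y": 44, "z": -8, "rx": 0, "ry": 0, "rz": -46, "hand": 1}, {"x": -210, "y": 55, "z": -8, "rx": 0, "ry": 0, "rz": -56, "hand": 1}, {"x": -250, "y": 65, "z": -8, "rx": 0, "ry": 0, "rz": -66, "hand": 1}, {"x": -290, "y": 76, "z": -8, "rx": 0, "ry": 0, "rz": -76, "hand": 1}, {"x": -320, "y": 84, "z": -5, "rx": 0, "ry": 0, "rz": -82, "hand": 1}, {"x": -336, "y": 88, "z": 0, "rx": 0, "ry": 0, "rz": -85.6, "hand": 1}])

```text
clock: 31.92
tcp_pos: [0.5976, -0.1063, 0.1901]
orientation: [0.0, 0.045, 0.999, -0.0]
wrist_force: [0.1, -0.1, -2.3]
finger_gap: 0.0332
```

Request:
arm_command(motion=[{"x": 0, "y": 0, "z": 0, "rx": 0, "ry": 0, "rz": 0, "hand": 1}, {"x": 0, "y": 0, "z": 0, "rx": 0, "ry": 0, "rz": 0, "hand": 1}])

```text
clock: 32.17
tcp_pos: [0.5966, -0.104, 0.1903]
orientation: [-0.0, 0.046, 0.999, 0.0]
wrist_force: [-0.6, 0.4, -2.4]
finger_gap: 0.0332
```

```bash
python3 - <<'E'
from h import *
t=sw(-.225+.025,-.0,.0187+.065)
plan([(t,174.6)],True)
E
```

```text
t 32.17 tcp [ 0.5966 -0.104   0.1903] yaw 174.7 tilt 0.04 gap 0.0332 F [-0.6  0.4 -2.4] j [-0.31  0.39  0.05  1.24  0.   -0.21]
to [ 0.5959 -0.1067  0.065 ] 174.6 -> x 0.4 y -2.8 z 125.3  r 0.0 -0.0 0.1
```

Request:
arm_command(motion=[{"x": 1, "y": -1, "z": 20, "rx": 0, "ry": 0, "rz": 0, "hand": 1}, {"x": 1, "y": -1, "z": 45, "rx": 0, "ry": 0, "rz": 0, "hand": 1}, {"x": 1, "y": -1, "z": 70, "rx": 0, "ry": 0, "rz": 0, "hand": 1}, {"x": 1, "y": -1, "z": 95, "rx": 0, "ry": 0, "rz": 0, "hand": 1}, {"x": 1, "y": -1, "z": 112, "rx": 0, "ry": 0, "rz": 0, "hand": 1}, {"x": 1, "y": -1, "z": 120, "rx": 0, "ry": 0, "rz": 0, "hand": 1}, {"x": 1, "y": -1, "z": 123, "rx": 0, "ry": 0, "rz": 0, "hand": 1}, {"x": 1, "y": -1, "z": 125, "rx": 0, "ry": 0, "rz": 0, "hand": 1}, {"x": 1, "y": -1, "z": 126, "rx": 0, "ry": 0, "rz": 0, "hand": 1}, {"x": 1, "y": -1, "z": 126, "rx": 0, "ry": 0, "rz": 0, "hand": 1}])

```text
clock: 33.42
tcp_pos: [0.5958, -0.106, 0.0647]
orientation: [0.0, 0.046, 0.999, -0.0]
wrist_force: [0.0, -0.9, -2.4]
finger_gap: 0.0333
```

Request:
arm_command(motion=[{"x": 0, "y": 0, "z": 1, "rx": 0, "ry": 0, "rz": 0, "hand": 1}, {"x": 0, "y": 0, "z": 1.5, "rx": 0, "ry": 0, "rz": 0, "hand": 1}, {"x": 0, "y": 0, "z": 1.5, "rx": 0, "ry": 0, "rz": 0, "hand": 1}])

```text
clock: 33.8
tcp_pos: [0.5968, -0.1062, 0.0646]
orientation: [0.002, 0.046, 0.999, -0.0]
wrist_force: [-0.9, 0.7, 5.8]
finger_gap: 0.0332
```

Touched down; release and rise.

Request:
arm_command(motion=[{"x": 0, "y": 0, "z": 0, "rx": 0, "ry": 0, "rz": 0, "hand": -0.2}, {"x": 0, "y": 0, "z": 0, "rx": 0, "ry": 0, "rz": 0, "hand": -0.2}, {"x": 0, "y": 0, "z": 0, "rx": 0, "ry": 0, "rz": 0, "hand": -0.2}, {"x": 0, "y": 0, "z": -15, "rx": 0, "ry": 0, "rz": 0, "hand": -0.2}, {"x": 0, "y": 0, "z": -50, "rx": 0, "ry": 0, "rz": 0, "hand": -0.2}, {"x": 0, "y": 0, "z": -100, "rx": 0, "ry": 0, "rz": 0, "hand": -0.2}, {"x": 0, "y": 0, "z": -160, "rx": 0, "ry": 0, "rz": 0, "hand": -0.2}, {"x": 0, "y": 0, "z": -200, "rx": 0, "ry": 0, "rz": 0, "hand": -0.2}])

```text
clock: 34.8
tcp_pos: [0.5962, -0.106, 0.2673]
orientation: [0.002, 0.046, 0.999, -0.001]
wrist_force: [0.9, 0.2, -1.8]
finger_gap: 0.0513
```

```bash
python3 - <<'E'
from h import *
plan([((.595,.3185,.285),89.1)],True)
p=cam("side"); save(p,"f5.png",(220,80,400,250),4)
E
```

```text
t 34.8 tcp [ 0.5962 -0.106   0.2673] yaw 174.7 tilt 0.26 gap 0.0513 F [ 0.9  0.2 -1.8] j [-0.31  0.37  0.21  1.41 -0.   -0.22]
to [0.595  0.3185 0.2663] 89.1 -> x 40.1 y 422.6 z 0.3  r 0.1 0.3 85.6
```

View pics/f5.png

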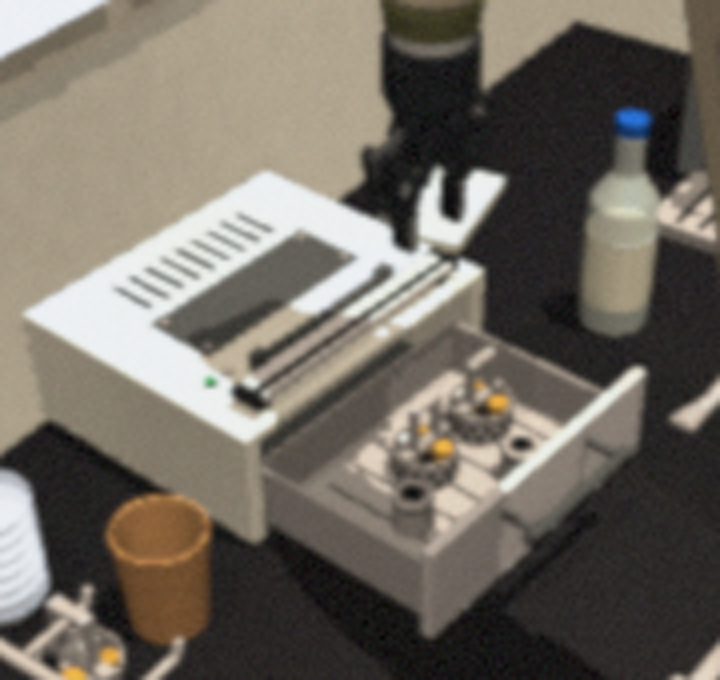

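Two baskets stand upright in the drawer. Now the third, at hook x≈0.595.

Request:
arm_command(motion=[{"x": 4, "y": 42, "z": 0, "rx": 0, "ry": 0, "rz": 9, "hand": -0.4}, {"x": 8, "y": 84, "z": 0, "rx": 0, "ry": 0, "rz": 18, "hand": -0.4}, {"x": 12, "y": 127, "z": 0, "rx": 0, "ry": 0, "rz": 27, "hand": -0.4}, {"x": 16, "y": 169, "z": 0, "rx": 0, "ry": 0, "rz": 36, "hand": -0.4}, {"x": 20, "y": 211, "z": 0, "rx": 0, "ry": 0, "rz": 45, "hand": -0.4}, {"x": 24, "y": 254, "z": 0, "rx": 0, "ry": 0, "rz": 54, "hand": -0.4}, {"x": 28, "y": 296, "z": 0, "rx": 0, "ry": 0, "rz": 63, "hand": -0.4}, {"x": 32, "y": 338, "z": 0, "rx": 0, "ry": 0, "rz": 72, "hand": -0.4}, {"x": 36, "y": 380, "z": 0, "rx": 0, "ry": 0, "rz": 81, "hand": -0.4}, {"x": 40, "y": 422, "z": 0, "rx": 0, "ry": 0, "rz": 85.6, "hand": -0.4}])

```text
clock: 36.1
tcp_pos: [0.5943, 0.3194, 0.2636]
orientation: [0.0, 0.714, 0.701, 0.0]
wrist_force: [0.8, -0.8, -0.8]
finger_gap: 0.0595
```

Request:
arm_command(motion=[{"x": 0, "y": 0, "z": 0, "rx": 0, "ry": 0, "rz": 0, "hand": -0.4}, {"x": 0, "y": 0, "z": 0, "rx": 0, "ry": 0, "rz": 0, "hand": -0.4}])

```text
clock: 36.35
tcp_pos: [0.5943, 0.3178, 0.263]
orientation: [0.0, 0.712, 0.702, -0.0]
wrist_force: [-0.1, 0.1, 0.1]
finger_gap: 0.0602
```

```bash
python3 - <<'E'
from h import *
plan([((.5945,.3185,.190),89.1)],True)
p=cam("side"); save(p,"g1.png",(180,150,350,350),3)
X=cloud(p).reshape(-1,3)
for hx in(.595,):
    m=(abs(X[:,0]-hx)<.03)&(X[:,1]<.345)&(X[:,1]>.285)&(X[:,2]>.195)&(X[:,2]<.222); q=X[m]
    s=q[abs(q[:,0]-np.median(q[:,0]))>.008]; print("strap",len(s),s.mean(0).round(4),np.percentile(s[:,0],[2,98]).round(4))
E
```

```text
t 36.35 tcp [0.5943 0.3178 0.263 ] yaw 89.2 tilt 0.03 gap 0.0602 F [-0.1  0.1  0.1] j [ 0.37  0.52  0.43  1.48 -0.    1.96]
to [0.5945 0.3185 0.1713] 89.1 -> x 0.7 y 0.2 z 91.7  r 0.0 0.0 0.1
strap 38 [0.5937 0.3189 0.204 ] [0.5777 0.612 ]
```

View pics/g1.png

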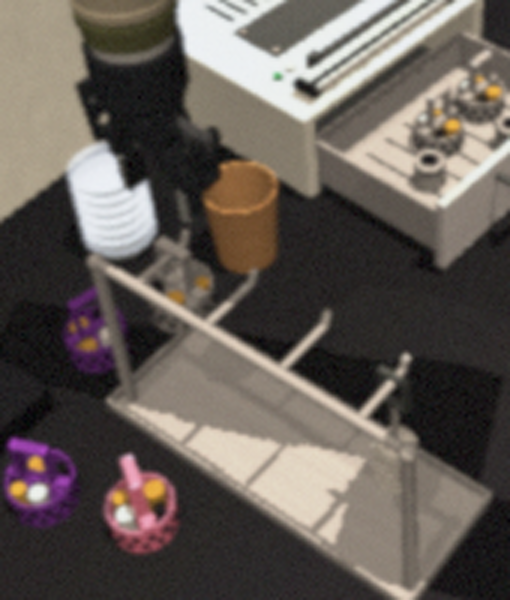

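Request:
arm_command(motion=[{"x": 0.7, "y": 0.3, "z": 25, "rx": 0, "ry": 0, "rz": 0, "hand": -0.4}, {"x": 0.7, "y": 0.3, "z": 50, "rx": 0, "ry": 0, "rz": 0, "hand": -0.4}, {"x": 0.7, "y": 0.3, "z": 75, "rx": 0, "ry": 0, "rz": 0, "hand": -0.4}, {"x": 0.7, "y": 0.3, "z": 91, "rx": 0, "ry": 0, "rz": 0, "hand": -0.4}, {"x": 0.7, "y": 0.3, "z": 91, "rx": 0, "ry": 0, "rz": 0, "hand": -0.4}, {"x": 0.7, "y": 0.3, "z": 91, "rx": 0, "ry": 0, "rz": 0, "hand": 0.15}, {"x": 0.7, "y": 0.3, "z": 91, "rx": 0, "ry": 0, "rz": 0, "hand": 1}, {"x": 0.7, "y": 0.3, "z": 91, "rx": 0, "ry": 0, "rz": 0, "hand": 1}, {"x": 0.7, "y": 0.3, "z": 91, "rx": 0, "ry": 0, "rz": 0, "hand": 1}], force=40)

```text
clock: 37.52
tcp_pos: [0.5958, 0.319, 0.1733]
orientation: [0.001, 0.712, 0.702, 0.001]
wrist_force: [0.7, -1.1, 6.9]
finger_gap: 0.0336
```

Request:
arm_command(motion=[{"x": 0, "y": 0, "z": -6, "rx": 0, "ry": 0, "rz": 0, "hand": 1}, {"x": 0, "y": 0, "z": -12, "rx": 0, "ry": 0, "rz": 0, "hand": 1}, {"x": 0, "y": 0, "z": -18, "rx": 0, "ry": 0, "rz": 0, "hand": 1}, {"x": 0, "y": 0, "z": -18, "rx": 0, "ry": 0, "rz": 0, "hand": 1}])

```text
clock: 38.02
tcp_pos: [0.595, 0.3189, 0.1902]
orientation: [0.0, 0.712, 0.702, 0.0]
wrist_force: [1.6, -0.6, -3.1]
finger_gap: 0.0333
```

Request:
arm_command(motion=[{"x": -10, "y": 0, "z": 0, "rx": 0, "ry": 0, "rz": 0, "hand": 1}, {"x": -25, "y": 0, "z": 0, "rx": 0, "ry": 0, "rz": 0, "hand": 1}, {"x": -40, "y": 0, "z": 0, "rx": 0, "ry": 0, "rz": 0, "hand": 1}, {"x": -55, "y": 0, "z": 0, "rx": 0, "ry": 0, "rz": 0, "hand": 1}, {"x": -75, "y": 0, "z": 0, "rx": 0, "ry": 0, "rz": 0, "hand": 1}, {"x": -90, "y": 0, "z": 0, "rx": 0, "ry": 0, "rz": 0, "hand": 1}, {"x": -90, "y": 0, "z": 0, "rx": 0, "ry": 0, "rz": 0, "hand": 1}])

```text
clock: 38.9
tcp_pos: [0.5935, 0.2272, 0.19]
orientation: [0.0, 0.713, 0.701, 0.0]
wrist_force: [-0.6, -0.1, -2.9]
finger_gap: 0.0335
```

```bash
python3 - <<'E'
from h import *
t=sw(-.225+.025,.08,.0187+.065)
plan([(t+[0,0,.13],174.6),(t,174.6)],True)
p=cam("side"); save(p,"g3.png",(200,130,380,300),4)
E
```

```text
t 38.9 tcp [0.5935 0.2272 0.19  ] yaw 89.0 tilt 0.01 gap 0.0335 F [-0.6 -0.1 -2.9] j [ 0.24  0.45  0.14  1.26 -0.    1.83]
to [ 0.6034 -0.027   0.195 ] 174.6 -> x -254.1 y 14.2 z -5.0  r 0.0 0.0 -85.6
to [ 0.6034 -0.027   0.065 ] 174.6 -> x -254.1 y 14.2 z 125.0  r 0.0 0.0 -85.6
```

View pics/g3.png

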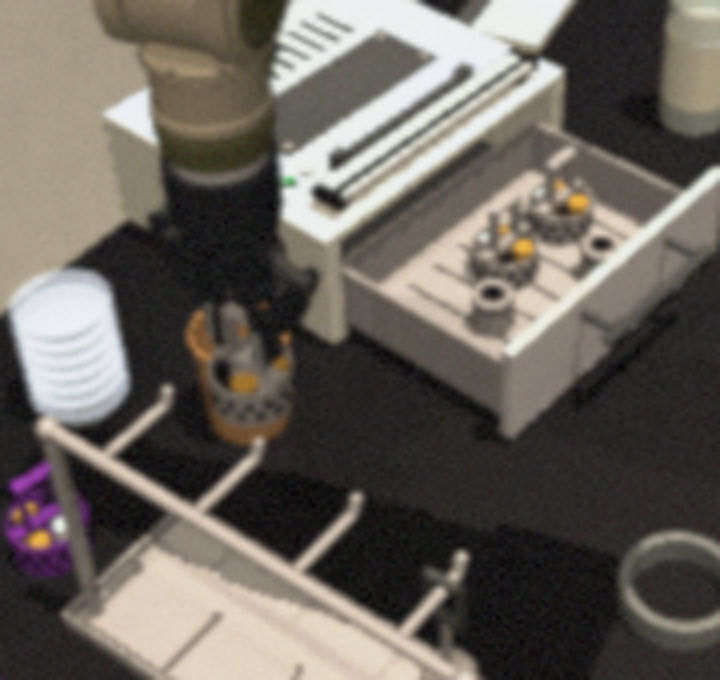

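Request:
arm_command(motion=[{"x": -12, "y": 0, "z": -5, "rx": 0, "ry": 0, "rz": -6, "hand": 1}, {"x": -38, "y": -3, "z": -12, "rx": 0, "ry": 0, "rz": -16, "hand": 1}, {"x": -68, "y": -3, "z": -15, "rx": 0, "ry": 0, "rz": -26, "hand": 1}, {"x": -98, "y": 0, "z": -15, "rx": 0, "ry": 0, "rz": -36, "hand": 1}, {"x": -128, "y": 2, "z": -15, "rx": 0, "ry": 0, "rz": -46, "hand": 1}, {"x": -158, "y": 5, "z": -15, "rx": 0, "ry": 0, "rz": -56, "hand": 1}, {"x": -188, "y": 8, "z": -12, "rx": 0, "ry": 0, "rz": -66, "hand": 1}, {"x": -218, "y": 11, "z": -8, "rx": 0, "ry": 0, "rz": -76, "hand": 1}, {"x": -242, "y": 13, "z": -5, "rx": 0, "ry": 0, "rz": -82, "hand": 1}, {"x": -254, "y": 14, "z": 0, "rx": 0, "ry": 0, "rz": -85.6, "hand": 1}])

```text
clock: 40.2
tcp_pos: [0.6041, -0.0262, 0.1898]
orientation: [0.0, 0.045, 0.999, -0.0]
wrist_force: [-0.1, -0.3, -2.2]
finger_gap: 0.0333
```

Request:
arm_command(motion=[{"x": 0, "y": 0, "z": 0, "rx": 0, "ry": 0, "rz": 0, "hand": 1}, {"x": 0, "y": 0, "z": 0, "rx": 0, "ry": 0, "rz": 0, "hand": 1}])

```text
clock: 40.45
tcp_pos: [0.6037, -0.0246, 0.1899]
orientation: [0.0, 0.046, 0.999, 0.0]
wrist_force: [-0.8, 0.2, -2.1]
finger_gap: 0.0333
```

```bash
python3 - <<'E'
from h import *
t=sw(-.225+.025,.08,.0187+.065)
plan([(t,174.6)],True)
p=cam("side"); save(p,"g4.png",(200,80,380,250),4)
E
```

```text
t 40.45 tcp [ 0.6037 -0.0246  0.1899] yaw 174.7 tilt 0.02 gap 0.0333 F [-0.8  0.2 -2.1] j [-0.17  0.38  0.05  1.23  0.   -0.08]
to [ 0.6034 -0.027   0.065 ] 174.6 -> x 0.0 y -2.5 z 124.9  r 0.0 0.0 0.1
```

View pics/g4.png

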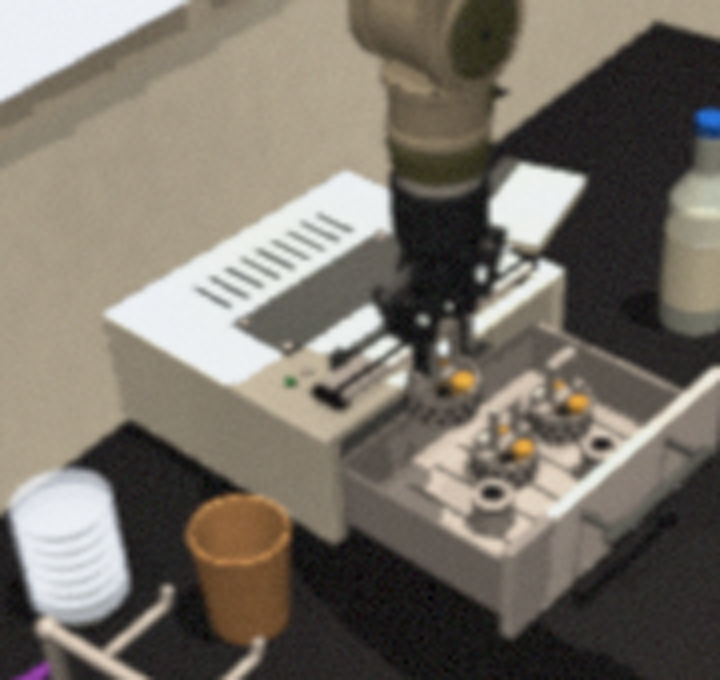

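Request:
arm_command(motion=[{"x": 1, "y": -2, "z": 20, "rx": 0, "ry": 0, "rz": 0, "hand": 1}, {"x": 1, "y": -2, "z": 45, "rx": 0, "ry": 0, "rz": 0, "hand": 1}, {"x": 1, "y": -2, "z": 70, "rx": 0, "ry": 0, "rz": 0, "hand": 1}, {"x": 1, "y": -2, "z": 95, "rx": 0, "ry": 0, "rz": 0, "hand": 1}, {"x": 1, "y": -2, "z": 112, "rx": 0, "ry": 0, "rz": 0, "hand": 1}, {"x": 1, "y": -2, "z": 120, "rx": 0, "ry": 0, "rz": 0, "hand": 1}, {"x": 1, "y": -2, "z": 123, "rx": 0, "ry": 0, "rz": 0, "hand": 1}, {"x": 1, "y": -2, "z": 125, "rx": 0, "ry": 0, "rz": 0, "hand": 1}, {"x": 1, "y": -2, "z": 126, "rx": 0, "ry": 0, "rz": 0, "hand": 1}, {"x": 1, "y": -2, "z": 126, "rx": 0, "ry": 0, "rz": 0, "hand": 1}])

```text
clock: 41.75
tcp_pos: [0.619, -0.028, 0.0776]
orientation: [0.018, 0.045, 0.999, -0.001]
wrist_force: [13.3, 2.8, 37.8]
finger_gap: 0.0334
```

Request:
arm_command(motion=[{"x": 0, "y": 0, "z": 1, "rx": 0, "ry": 0, "rz": 0, "hand": 1}, {"x": 0, "y": 0, "z": 1.5, "rx": 0, "ry": 0, "rz": 0, "hand": 1}, {"x": 0, "y": 0, "z": 1.5, "rx": 0, "ry": 0, "rz": 0, "hand": 1}])

```text
clock: 42.12
tcp_pos: [0.6201, -0.0281, 0.0761]
orientation: [0.019, 0.045, 0.999, -0.001]
wrist_force: [16.9, 2.9, 34.6]
finger_gap: 0.0335
```

Request:
arm_command(motion=[{"x": 0, "y": 0, "z": -8, "rx": 0, "ry": 0, "rz": 0, "hand": 1}, {"x": 0, "y": 0, "z": -16, "rx": 0, "ry": 0, "rz": 0, "hand": 1}, {"x": 0, "y": 0, "z": -16, "rx": 0, "ry": 0, "rz": 0, "hand": 1}])

```text
clock: 42.5
tcp_pos: [0.6031, -0.0268, 0.0793]
orientation: [0.001, 0.046, 0.999, 0.0]
wrist_force: [2.5, 1.5, 9.4]
finger_gap: 0.0332
```

```bash
python3 - <<'E'
from h import *
plan([])
p=cam("side"); save(p,"g5.png",(250,110,370,230),6)
p=cam("top"); save(p,"g6.png",(270,130,410,250),5)
E
```

```text
t 42.5 tcp [ 0.6031 -0.0268  0.0793] yaw 174.8 tilt 0.1 gap 0.0332 F [2.5 1.5 9.4] j [-0.18  0.45 -0.14  0.98  0.   -0.09]
```

View pics/g5.png

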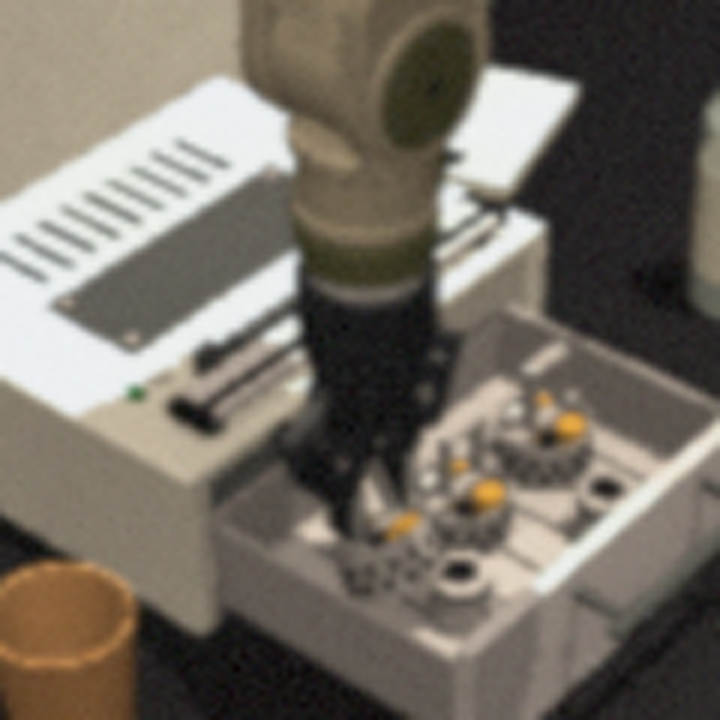

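View pics/g6.png

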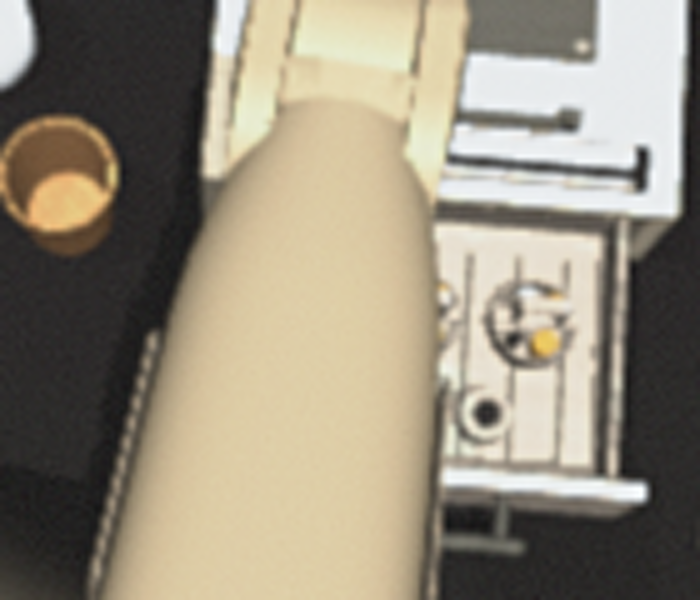

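Request:
arm_command(motion=[{"x": 0, "y": 0, "z": -15, "rx": 0, "ry": 0, "rz": 0, "hand": 1}, {"x": 0, "y": 0, "z": -40, "rx": 0, "ry": 0, "rz": 0, "hand": 1}, {"x": 0, "y": 0, "z": -75, "rx": 0, "ry": 0, "rz": 0, "hand": 1}, {"x": 0, "y": 0, "z": -110, "rx": 0, "ry": 0, "rz": 0, "hand": 1}, {"x": 0, "y": 0, "z": -130, "rx": 0, "ry": 0, "rz": 0, "hand": 1}, {"x": 0, "y": 0, "z": -130, "rx": 0, "ry": 0, "rz": 0, "hand": 1}])

```text
clock: 43.35
tcp_pos: [0.6024, -0.0274, 0.2091]
orientation: [0.0, 0.046, 0.999, -0.0]
wrist_force: [1.3, -0.7, -2.8]
finger_gap: 0.0331
```

```bash
cat > dr.py <<'E'
from h import *
import sys
plan([])
p=cam("side"); save(p,sys.argv[1],(250,110,370,230),6)
X=cloud(p).reshape(-1,3); d=X-CS; L=np.c_[d@EX+.225,d@EY,X[:,2]-.018]
M=(abs(L[:,0])<.094)&(abs(L[:,1])<.131)
# height map picture of the drawer interior, 4 px per mm/...
G=np.zeros((100,140)); 
for x,y,z in L[M]:
    i=int((x+.1)*500); j=int((.14-y)*500); G[i,j]=max(G[i,j],z)
im=cv2.resize((np.clip(G[::-1]/.09,0,1)*255).astype(np.uint8),None,fx=5,fy=5,interpolation=cv2.INTER_NEAREST)
im=cv2.applyColorMap(im,cv2.COLORMAP_JET); 
for k in range(-80,81,40): cv2.line(im,(0,int(500-(k/1000+.1)*2500)),(700,int(500-(k/1000+.1)*2500)),(255,255,255),1)
for k in range(-120,121,40): cv2.line(im,(int((.14-k/1000)*2500),0),(int((.14-k/1000)*2500),500),(255,255,255),1)
cv2.imwrite("pics/h_"+sys.argv[1],im)
for f in finder.masks_of(p,"coupling_1_center")+finder.masks_of(p,"basket_1_loop"):
    r=f["region"].ravel(); q=L[r]; q=q[(q[:,2]>.0)&(abs(q[:,0])<.1)&(abs(q[:,1])<.14)]
    if len(q)<5: continue
    t=q[q[:,2]>np.percentile(q[:,2],97)-.006]
    print(f["at"],round(f["score"],2),"n",len(q),"mean",q.mean(0).round(3),"top mid",((t.min(0)+t.max(0))/2).round(3),"ext",q.min(0).round(3),q.max(0).round(3))
E
python3 dr.py g7.png
```

```text
t 43.35 tcp [ 0.6024 -0.0274  0.2091] yaw 174.7 tilt 0.04 gap 0.0331 F [ 1.3 -0.7 -2.8] j [-0.18  0.37  0.08  1.27 -0.   -0.09]
[328.1, 208.7] 0.59 n 116 mean [-0.03   0.069  0.024] top mid [-0.028  0.066  0.035] ext [-0.045  0.05   0.001] [0.001 0.082 0.038]
[332.9, 197.5] 0.39 n 1503 mean [0.026 0.018 0.03 ] top mid [-0.096 -0.001  0.085] ext [-0.1   -0.139  0.   ] [0.1   0.14  0.089]
[339.6, 180.3] 0.66 n 239 mean [ 0.018 -0.073  0.031] top mid [ 0.021 -0.073  0.076] ext [-0.009 -0.135  0.   ] [ 0.066 -0.047  0.08 ]
```

View pics/g7.png

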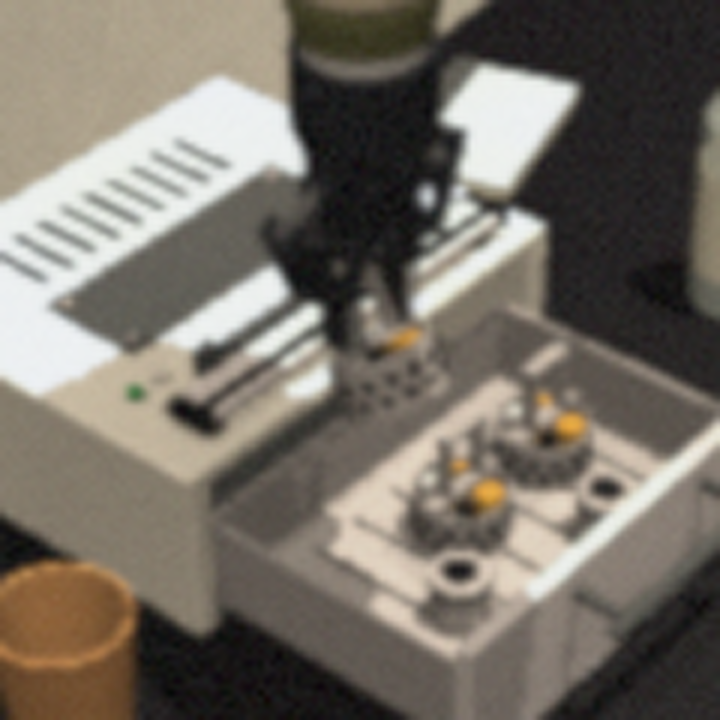

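View pics/h_g7.png

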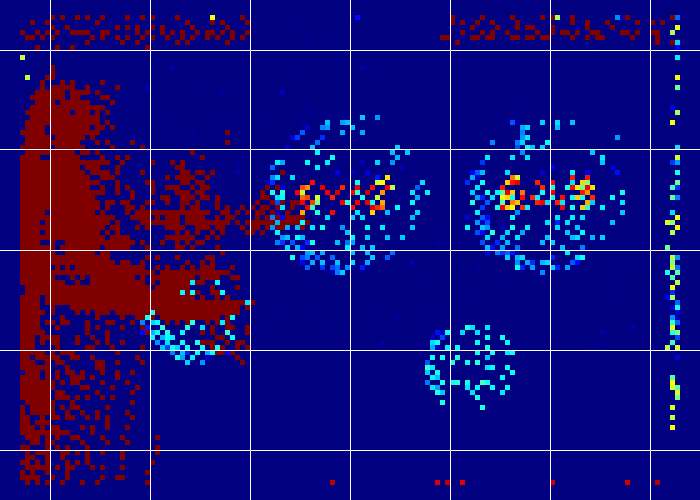

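```bash
python3 - <<'E'
from h import *
for n in ("side",):
    p=cam(n); X=cloud(p).reshape(-1,3); s=get_state(); tcp=np.array(s["tcp_pos"])
    m=(np.hypot(X[:,0]-tcp[0],X[:,1]-tcp[1])<.042)&(X[:,2]>.12)
    q=X[m]; r=q[:,2]-tcp[2]
    print(np.percentile(r,[0,1,3,10]), np.histogram(r,np.arange(-.06,.03,.005)))
    b=q[(r<-.02)]; print("body ext",b.min(0)-tcp,b.max(0)-tcp)
    f=finder.masks_of(p,"basket_1_loop")
    for g in f: print(g["at"],g["score"])
t=sw(-.225+.040,.084,.0187+.065)
plan([(t,174.6)],True)
E
```

```text
[-0.03945062 -0.02003232 -0.00938389  0.01636485] (array([ 0,  0,  0,  0,  1,  8,  8,  9, 19, 27, 28, 46, 50, 35, 20, 19, 24]), array([-6.00000000e-02, -5.50000000e-02, -5.00000000e-02, -4.50000000e-02,
       -4.00000000e-02, -3.50000000e-02, -3.00000000e-02, -2.50000000e-02,
       -2.00000000e-02, -1.50000000e-02, -1.00000000e-02, -5.00000000e-03,
       -2.77555756e-17,  5.00000000e-03,  1.00000000e-02,  1.50000000e-02,
        2.00000000e-02,  2.50000000e-02]))
body ext [-0.03444959  0.00637608 -0.03945062] [ 0.01649258  0.0334494  -0.02029093]
[338.8, 180.8] 0.51
[274.1, 298.5] 0.51
[336.6, 199.1] 0.25
t 43.6 tcp [ 0.6013 -0.0272  0.2065] yaw 174.7 tilt 0.2 gap 0.0333 F [-0.3  0.4 -1.9] j [-0.18  0.38  0.08  1.27 -0.   -0.09]
to [ 0.6187 -0.0245  0.065 ] 174.6 -> x -17.6 y 4.3 z 141.4  r 0.0 -0.2 0.1
```

Request:
arm_command(motion=[{"x": -9, "y": 2, "z": 0, "rx": 0, "ry": 0, "rz": 0, "hand": 1}, {"x": -17, "y": 4, "z": 10, "rx": 0, "ry": 0, "rz": 0, "hand": 1}, {"x": -17, "y": 4, "z": 35, "rx": 0, "ry": 0, "rz": 0, "hand": 1}, {"x": -17, "y": 4, "z": 60, "rx": 0, "ry": 0, "rz": 0, "hand": 1}, {"x": -17, "y": 4, "z": 85, "rx": 0, "ry": 0, "rz": 0, "hand": 1}, {"x": -17, "y": 4, "z": 100, "rx": 0, "ry": 0, "rz": 0, "hand": 1}, {"x": -17, "y": 4, "z": 105, "rx": 0, "ry": 0, "rz": 0, "hand": 1}, {"x": -17, "y": 4, "z": 105, "rx": 0, "ry": 0, "rz": 0, "hand": 1}])

```text
clock: 44.6
tcp_pos: [0.62, -0.0249, 0.1034]
orientation: [0.0, 0.046, 0.999, -0.0]
wrist_force: [-0.5, 0.7, -2.7]
finger_gap: 0.0331
```

```bash
python3 - <<'E'
from h import *
t=sw(-.225+.040,.084,.0187+.065)
plan([(t,174.6)],True)
p=cam("side"); save(p,"g8.png",(250,110,370,230),6)
E
```

```text
t 44.6 tcp [ 0.62   -0.0249  0.1034] yaw 174.7 tilt 0.01 gap 0.0331 F [-0.5  0.7 -2.7] j [-0.17  0.46 -0.05  1.06 -0.   -0.08]
to [ 0.6187 -0.0245  0.065 ] 174.6 -> x 1.3 y 0.3 z 38.4  r -0.0 0.0 0.1
```

View pics/g8.png

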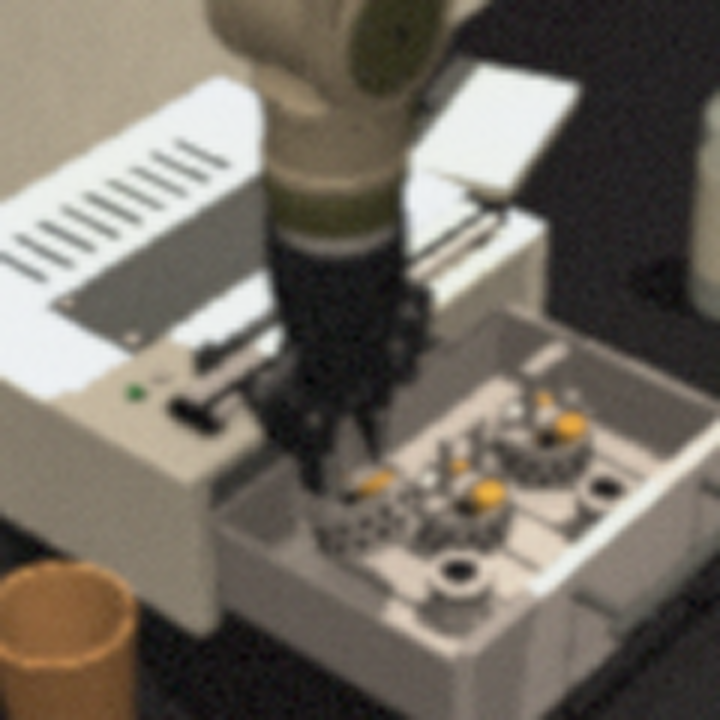

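Request:
arm_command(motion=[{"x": 1, "y": 0, "z": 15, "rx": 0, "ry": 0, "rz": 0, "hand": 1}, {"x": 1, "y": 0, "z": 25, "rx": 0, "ry": 0, "rz": 0, "hand": 1}, {"x": 1, "y": 0, "z": 32, "rx": 0, "ry": 0, "rz": 0, "hand": 1}, {"x": 1, "y": 0, "z": 34, "rx": 0, "ry": 0, "rz": 0, "hand": 1}, {"x": 1, "y": 0, "z": 34, "rx": 0, "ry": 0, "rz": 0, "hand": 1}])

```text
clock: 45.28
tcp_pos: [0.6187, -0.0249, 0.0692]
orientation: [-0.0, 0.046, 0.999, -0.0]
wrist_force: [0.4, 0.4, -2.0]
finger_gap: 0.0331
```

Request:
arm_command(motion=[{"x": 0, "y": 0, "z": 2, "rx": 0, "ry": 0, "rz": 0, "hand": 1}, {"x": 0, "y": 0, "z": 4, "rx": 0, "ry": 0, "rz": 0, "hand": 1}, {"x": 0, "y": 0, "z": 5, "rx": 0, "ry": 0, "rz": 0, "hand": 1}, {"x": 0, "y": 0, "z": 5, "rx": 0, "ry": 0, "rz": 0, "hand": 1}])

```text
clock: 45.78
tcp_pos: [0.6189, -0.0249, 0.0645]
orientation: [0.0, 0.046, 0.999, -0.0]
wrist_force: [-0.2, -0.9, -0.6]
finger_gap: 0.0335
```

Request:
arm_command(motion=[{"x": 0, "y": 0, "z": 1, "rx": 0, "ry": 0, "rz": 0, "hand": 1}, {"x": 0, "y": 0, "z": 1, "rx": 0, "ry": 0, "rz": 0, "hand": 1}])

```text
clock: 46.02
tcp_pos: [0.6192, -0.0249, 0.0641]
orientation: [0.001, 0.046, 0.999, -0.0]
wrist_force: [-0.8, -0.1, 4.3]
finger_gap: 0.033
```

Request:
arm_command(motion=[{"x": 0, "y": 0, "z": 0, "rx": 0, "ry": 0, "rz": 0, "hand": -0.2}, {"x": 0, "y": 0, "z": 0, "rx": 0, "ry": 0, "rz": 0, "hand": -0.2}, {"x": 0, "y": 0, "z": 0, "rx": 0, "ry": 0, "rz": 0, "hand": -0.2}, {"x": 0, "y": 0, "z": -15, "rx": 0, "ry": 0, "rz": 0, "hand": -0.2}, {"x": 0, "y": 0, "z": -50, "rx": 0, "ry": 0, "rz": 0, "hand": -0.2}, {"x": 0, "y": 0, "z": -100, "rx": 0, "ry": 0, "rz": 0, "hand": -0.2}, {"x": 0, "y": 0, "z": -160, "rx": 0, "ry": 0, "rz": 0, "hand": -0.2}, {"x": 100, "y": 0, "z": -200, "rx": 0, "ry": 0, "rz": 0, "hand": -0.2}, {"x": 160, "y": 0, "z": -200, "rx": 0, "ry": 0, "rz": 0, "hand": -0.2}, {"x": 200, "y": 0, "z": -200, "rx": 0, "ry": 0, "rz": 0, "hand": -0.2}])

```text
clock: 47.28
tcp_pos: [0.4363, -0.0081, 0.2636]
orientation: [0.002, 0.046, 0.999, -0.0]
wrist_force: [0.2, -0.7, 1.4]
finger_gap: 0.0514
```

```bash
python3 dr.py g9.png; python3 - <<'E'
from h import *
t=cam("top"); save(t,"g10.png",(270,130,410,250),5)
E
```

```text
t 47.27 tcp [ 0.4363 -0.0081  0.2636] yaw 174.7 tilt 0.18 gap 0.0514 F [ 0.2 -0.7  1.4] j [-0.2   0.03 -0.22  1.32 -0.   -0.11]
[327.0, 206.8] 0.44 n 114 mean [-0.031  0.068  0.026] top mid [-0.027  0.064  0.036] ext [-0.045  0.046  0.001] [-0.012  0.081  0.039]
[338.6, 178.7] 0.65 n 290 mean [ 0.02  -0.075  0.031] top mid [ 0.024 -0.08   0.077] ext [-0.008 -0.136  0.   ] [ 0.084 -0.026  0.082]
```

View pics/g9.png

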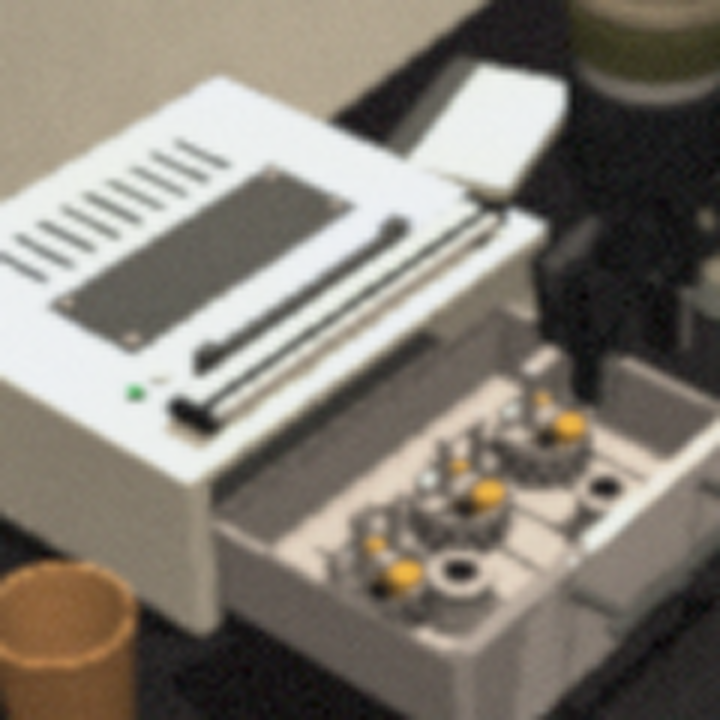

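View pics/h_g9.png

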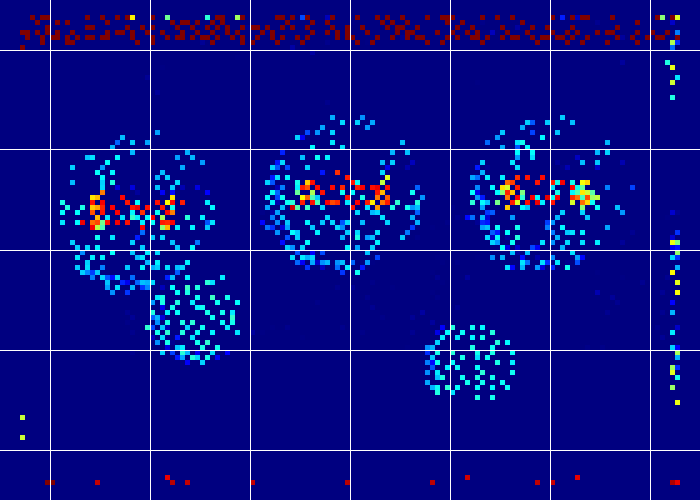

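View pics/g10.png

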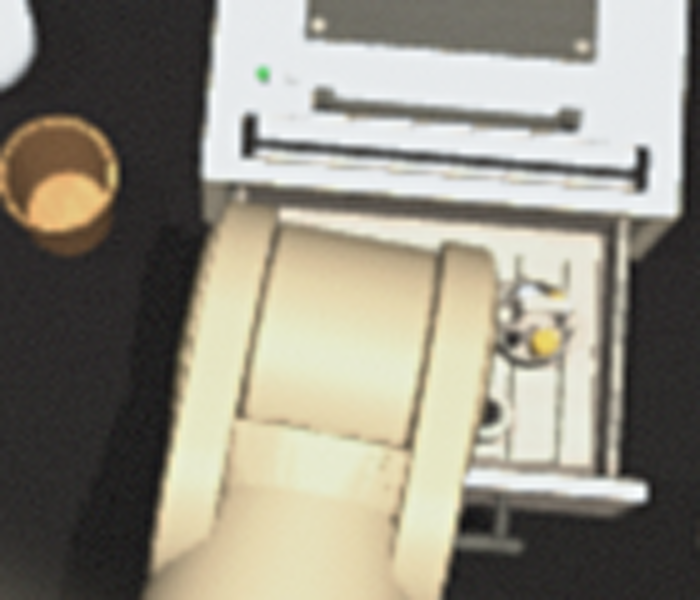

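```bash
python3 - <<'E'
from h import *
p=cam("side"); X=cloud(p).reshape(-1,3); d=X-CS; L=np.c_[d@EX+.225,d@EY,X[:,2]-.018]
for c in((.015,.087),(.023,.0),(.023,-.08)):
    q=L[(np.hypot(L[:,0]-c[0],L[:,1]-c[1])<.034)&(L[:,2]>.005)]
    t=q[q[:,2]>.066]; r=q[(q[:,2]>.025)&(q[:,2]<.038)]
    print(c,"top strap z med",np.percentile(t[:,2],[50,95]).round(4),"xy",((np.percentile(t,3,axis=0)+np.percentile(t,97,axis=0))/2).round(4),"n",len(t),"z vs y slope",np.polyfit(t[:,1],t[:,2],1)[0].round(3),
     "rim circle",[np.round(v,1) for v in cv2.minEnclosingCircle((r[:,:2]*1000).astype(np.float32))])
    v=q[(q[:,2]>.042)]; print("   loop x by height", [ (round(a,3),round(float(v[(v[:,2]>=a)&(v[:,2]<a+.01),0].mean()),4)) for a in (.042,.052,.062,.072) if ((v[:,2]>=a)&(v[:,2]<a+.01)).any()])
for c in((-.027,.065),(-.045,-.048)):
    q=L[(np.hypot(L[:,0]-c[0],L[:,1]-c[1])<.024)&(L[:,2]>.028)&(L[:,2]<.046)]; print(c,np.median(q[:,2]),cv2.minEnclosingCircle((q[:,:2]*1000).astype(np.float32)))
E
```

```text
(0.015, 0.087) top strap z med [0.0769 0.0821] xy [0.0144 0.086  0.0757] n 35 z vs y slope -0.075 rim circle [array([13. , 85.9]), np.float64(32.6)]
   loop x by height [(0.042, 0.0146), (0.052, 0.0157), (0.062, 0.0149), (0.072, 0.0147)]
(0.023, 0.0) top strap z med [0.0767 0.0811] xy [0.0219 0.0044 0.0739] n 38 z vs y slope -0.065 rim circle [array([22.8,  1.4]), np.float64(31.9)]
   loop x by height [(0.042, 0.0219), (0.052, 0.0222), (0.062, 0.0203), (0.072, 0.0219)]
(0.023, -0.08) top strap z med [0.0758 0.0796] xy [ 0.0234 -0.0789  0.0733] n 27 z vs y slope 0.047 rim circle [array([ 22.7, -79.1]), np.float64(30.6)]
   loop x by height [(0.042, 0.023), (0.052, 0.0233), (0.062, 0.0225), (0.072, 0.0238)]
(-0.027, 0.065) 0.03382113881444578 ((-24.231101989746094, 65.33777618408203), 21.226409912109375)
(-0.045, -0.048) 0.03368580560729906 ((-43.32762145996094, -49.55905532836914), 20.489824295043945)
```

```bash
python3 - <<'E'
from h import *
plan([((.4345,-.092,.19),84.6),((.4345,-.092,.069),84.6)])
E
```

```text
t 47.52 tcp [ 0.4381 -0.0083  0.2632] yaw 174.7 tilt 0.19 gap 0.0513 F [0.6 0.6 0.2] j [-0.2   0.04 -0.21  1.32 -0.   -0.11]
to [ 0.4345 -0.092   0.19  ] 84.6 -> x -3.8 y -83.7 z 73.2  r 0.1 0.2 90.1
to [ 0.4345 -0.092   0.069 ] 84.6 -> x -3.4 y -83.6 z 194.2  r 0.1 0.2 90.1
```

Request:
arm_command(motion=[{"x": 0, "y": -10, "z": 0, "rx": 0, "ry": 0, "rz": 10, "hand": 0.3}, {"x": 0, "y": -20, "z": 0, "rx": 0, "ry": 0, "rz": 20, "hand": 0.3}, {"x": 0, "y": -30, "z": 0, "rx": 0, "ry": 0, "rz": 30, "hand": 0.3}, {"x": -1, "y": -40, "z": 0, "rx": 0, "ry": 0, "rz": 40, "hand": 0.3}, {"x": -2, "y": -50, "z": 10, "rx": 0, "ry": 0, "rz": 50, "hand": 0.3}, {"x": -2, "y": -60, "z": 20, "rx": 0, "ry": 0, "rz": 60, "hand": 0.3}, {"x": -3, "y": -70, "z": 35, "rx": 0, "ry": 0, "rz": 70, "hand": 0.3}, {"x": -4, "y": -84, "z": 50, "rx": 0, "ry": 0, "rz": 80, "hand": 0.3}, {"x": -4, "y": -84, "z": 73, "rx": 0, "ry": 0, "rz": 90.1, "hand": 0.3}, {"x": -4, "y": -84, "z": 73, "rx": 0, "ry": 0, "rz": 90.1, "hand": 0.3}])

```text
clock: 48.78
tcp_pos: [0.4339, -0.0924, 0.1874]
orientation: [-0.001, 0.739, 0.674, -0.001]
wrist_force: [0.1, -0.8, 0.1]
finger_gap: 0.03
```

Request:
arm_command(motion=[{"x": 0, "y": 0, "z": 0, "rx": 0, "ry": 0, "rz": 0, "hand": 0.3}, {"x": 0, "y": 0, "z": 0, "rx": 0, "ry": 0, "rz": 0, "hand": 0.3}])

```text
clock: 49.02
tcp_pos: [0.4347, -0.0924, 0.1897]
orientation: [0.001, 0.739, 0.674, 0.0]
wrist_force: [1.1, 0.5, 0.3]
finger_gap: 0.0297
```

```bash
python3 - <<'E'
from h import *
plan([((.4345,-.092,.069),84.6)])
p=cam("side"); save(p,"k1.png",(250,100,420,230),4.5)
E
```

```text
t 49.02 tcp [ 0.4347 -0.0924  0.1897] yaw 84.7 tilt 0.1 gap 0.0297 F [1.1 0.5 0.3] j [-0.39  0.08 -0.35  1.14 -0.    1.27]
to [ 0.4345 -0.092   0.069 ] 84.6 -> x 0.4 y -0.4 z 120.7  r 0.1 0.0 0.1
```

View pics/k1.png

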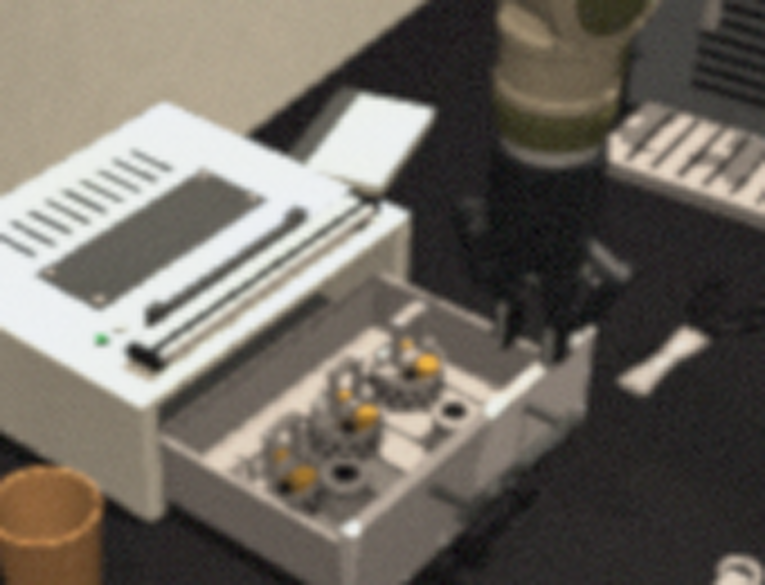

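Request:
arm_command(motion=[{"x": 0, "y": 0, "z": 40, "rx": 0, "ry": 0, "rz": 0, "hand": 0.3}, {"x": 0, "y": 0, "z": 75, "rx": 0, "ry": 0, "rz": 0, "hand": 0.3}, {"x": 0, "y": 0, "z": 100, "rx": 0, "ry": 0, "rz": 0, "hand": 0.3}, {"x": 0, "y": 0, "z": 119, "rx": 0, "ry": 0, "rz": 0, "hand": 0.3}, {"x": 0, "y": 0, "z": 119, "rx": 0, "ry": 0, "rz": 0, "hand": 0.3}, {"x": 0, "y": 0, "z": 119, "rx": 0, "ry": 0, "rz": 0, "hand": 1}, {"x": 0, "y": 0, "z": 119, "rx": 0, "ry": 0, "rz": 0, "hand": 1}, {"x": 0, "y": 0, "z": 119, "rx": 0, "ry": 0, "rz": 0, "hand": 1}, {"x": 0, "y": 0, "z": 119, "rx": 0, "ry": 0, "rz": 0, "hand": 1}], force=30)

```text
clock: 50.2
tcp_pos: [0.4346, -0.0924, 0.0709]
orientation: [0.001, 0.739, 0.673, 0.0]
wrist_force: [-1.1, 1.5, 7.4]
finger_gap: 0.009
```

Gripped. Push slowly: gentle start, 15 mm per row.

Request:
arm_command(motion=[{"x": 0, "y": 4, "z": 0, "rx": 0, "ry": 0, "rz": 0, "hand": 1}, {"x": 0, "y": 10, "z": 0, "rx": 0, "ry": 0, "rz": 0, "hand": 1}, {"x": 0, "y": 18, "z": 0, "rx": 0, "ry": 0, "rz": 0, "hand": 1}, {"x": 0, "y": 28, "z": 0, "rx": 0, "ry": 0, "rz": 0, "hand": 1}, {"x": 0, "y": 38, "z": 0, "rx": 0, "ry": 0, "rz": 0, "hand": 1}, {"x": 0, "y": 48, "z": 0, "rx": 0, "ry": 0, "rz": 0, "hand": 1}, {"x": 0, "y": 58, "z": 0, "rx": 0, "ry": 0, "rz": 0, "hand": 1}, {"x": 0, "y": 68, "z": 0, "rx": 0, "ry": 0, "rz": 0, "hand": 1}, {"x": 0, "y": 78, "z": 0, "rx": 0, "ry": 0, "rz": 0, "hand": 1}, {"x": 0, "y": 88, "z": 0, "rx": 0, "ry": 0, "rz": 0, "hand": 1}])

```text
clock: 51.45
tcp_pos: [0.5221, -0.1006, 0.0709]
orientation: [0.001, 0.739, 0.673, 0.0]
wrist_force: [-2.3, -0.0, 7.7]
finger_gap: 0.0094
```

Request:
arm_command(motion=[{"x": 0, "y": 10, "z": 0, "rx": 0, "ry": 0, "rz": 0, "hand": 1}, {"x": 0, "y": 20, "z": 0, "rx": 0, "ry": 0, "rz": 0, "hand": 1}, {"x": 0, "y": 30, "z": 0, "rx": 0, "ry": 0, "rz": 0, "hand": 1}, {"x": 0, "y": 40, "z": 0, "rx": 0, "ry": 0, "rz": 0, "hand": 1}, {"x": 0, "y": 50, "z": 0, "rx": 0, "ry": 0, "rz": 0, "hand": 1}, {"x": 0, "y": 60, "z": 0, "rx": 0, "ry": 0, "rz": 0, "hand": 1}, {"x": 0, "y": 68, "z": 0, "rx": 0, "ry": 0, "rz": 0, "hand": 1}, {"x": 0, "y": 75, "z": 0, "rx": 0, "ry": 0, "rz": 0, "hand": 1}, {"x": 0, "y": 80, "z": 0, "rx": 0, "ry": 0, "rz": 0, "hand": 1}, {"x": 0, "y": 80, "z": 0, "rx": 0, "ry": 0, "rz": 0, "hand": 1}])

```text
clock: 52.7
tcp_pos: [0.6026, -0.1081, 0.0709]
orientation: [0.001, 0.739, 0.673, 0.001]
wrist_force: [1.3, 1.1, 5.4]
finger_gap: 0.0096
```

```bash
python3 - <<'E'
from h import *
plan([(sw(-.187,0,.070),84.6)])
p=cam("side"); save(p,"k2.png",(250,100,420,230),4.5)
E
```

```text
t 52.7 tcp [ 0.6026 -0.1081  0.0709] yaw 84.7 tilt 0.18 gap 0.0096 F [1.3 1.1 5.4] j [-0.31  0.47 -0.12  0.97  0.    1.36]
to [ 0.6088 -0.1079  0.07  ] 84.6 -> x 0.8 y 6.2 z 0.9  r 0.2 0.0 0.1
```

View pics/k2.png

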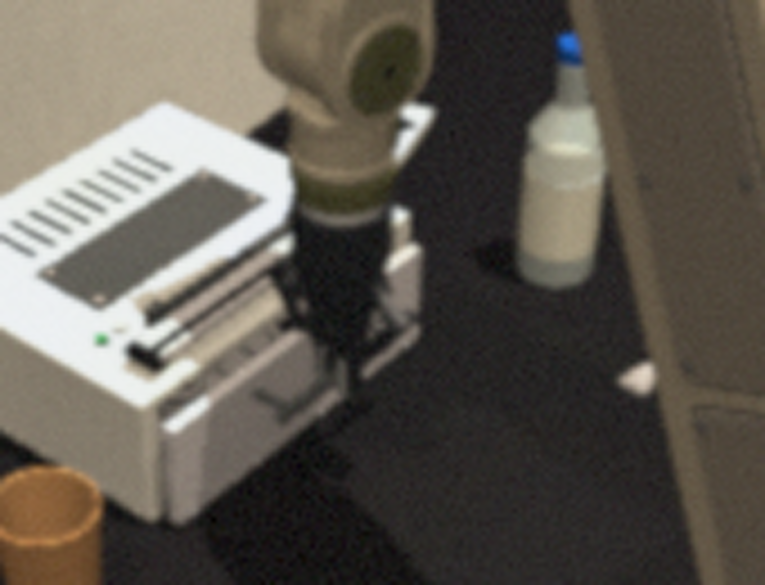

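Request:
arm_command(motion=[{"x": 0, "y": 3, "z": 0, "rx": 0, "ry": 0, "rz": 0, "hand": 1}, {"x": 0, "y": 6, "z": 0, "rx": 0, "ry": 0, "rz": 0, "hand": 1}, {"x": 0, "y": 9, "z": 0, "rx": 0, "ry": 0, "rz": 0, "hand": 1}, {"x": 0, "y": 9, "z": 0, "rx": 0, "ry": 0, "rz": 0, "hand": 1}])

```text
clock: 53.25
tcp_pos: [0.6108, -0.1089, 0.0709]
orientation: [0.001, 0.739, 0.673, 0.001]
wrist_force: [0.6, 0.8, 5.5]
finger_gap: 0.0098
```

Request:
arm_command(motion=[{"x": 0, "y": 2, "z": 0, "rx": 0, "ry": 0, "rz": 0, "hand": 1}, {"x": 0, "y": 4, "z": 0, "rx": 0, "ry": 0, "rz": 0, "hand": 1}, {"x": 0, "y": 6, "z": 0, "rx": 0, "ry": 0, "rz": 0, "hand": 1}, {"x": 0, "y": 6, "z": 0, "rx": 0, "ry": 0, "rz": 0, "hand": 1}])

```text
clock: 53.75
tcp_pos: [0.613, -0.1091, 0.0709]
orientation: [-0.001, 0.739, 0.673, -0.002]
wrist_force: [-9.9, 0.3, 14.3]
finger_gap: 0.0098
```

Request:
arm_command(motion=[{"x": 0, "y": 0, "z": 0, "rx": 0, "ry": 0, "rz": 0, "hand": 0.3}, {"x": 0, "y": -2, "z": 0, "rx": 0, "ry": 0, "rz": 0, "hand": 0.3}, {"x": 0, "y": -4, "z": 0, "rx": 0, "ry": 0, "rz": 0, "hand": 0.3}, {"x": 0, "y": -4, "z": -20, "rx": 0, "ry": 0, "rz": 0, "hand": 0.3}, {"x": 0, "y": -4, "z": -60, "rx": 0, "ry": 0, "rz": 0, "hand": 0.3}, {"x": 0, "y": -4, "z": -110, "rx": 0, "ry": 0, "rz": 0, "hand": 0.3}, {"x": 0, "y": -60, "z": -140, "rx": 0, "ry": 0, "rz": 0, "hand": 0.3}, {"x": 0, "y": -120, "z": -150, "rx": 0, "ry": 0, "rz": 0, "hand": 1}, {"x": 0, "y": -180, "z": -150, "rx": 0, "ry": 0, "rz": 0, "hand": 1}, {"x": 0, "y": -200, "z": -150, "rx": 0, "ry": 0, "rz": 0, "hand": 1}])

```text
clock: 55.0
tcp_pos: [0.413, -0.0896, 0.2195]
orientation: [-0.001, 0.74, 0.673, -0.001]
wrist_force: [0.2, -0.6, 0.4]
finger_gap: 0.0
```

```bash
cat > bar.py <<'E'
from h import *
import sys
plan([])
for n in("side","top"):
    p=cam(n); save(p,sys.argv[1]+n+".png",(230,100,360,230) if n=="side" else (300,80,430,210),5)
    X=cloud(p).reshape(-1,3); d=X-CS; L=np.c_[d@EX,d@EY,X[:,2]]
    for f in finder.masks_of(p,"start_bar")[:2]:
        q=L[f["region"].ravel()]; print(n,"bar",f["at"],round(f["score"],2),len(q),np.percentile(q,[3,50,97],axis=0).round(4).tolist())
    Y=L[(abs(L[:,1])<.15)&(L[:,0]>-.2)&(L[:,0]<-.14)&(L[:,2]>.095)&(L[:,2]<.112)]; print("panel a",np.percentile(Y[:,0],[5,50,95]).round(4),len(Y))
    Y=L[(abs(L[:,1])<.14)&(L[:,0]>-.14)&(L[:,0]<-.09)&(L[:,2]>.138)&(L[:,2]<.155)]; print("bar top",np.percentile(Y,[2,50,98],axis=0).round(4).tolist())
    for b in(-.12,-.06,0,.06,.12):
        q=Y[abs(Y[:,1]-b)<.015]; print("   z at b",b,q[:,2].mean().round(4),len(q))
    Y=L[(abs(L[:,1])<.1)&(L[:,0]>-.22)&(L[:,0]<-.165)&(L[:,2]>.07)&(L[:,2]<.098)]; print("handle",np.percentile(Y,[2,50,98],axis=0).round(4).tolist())
E
python3 bar.py l1
```

```text
t 55.0 tcp [ 0.413  -0.0896  0.2195] yaw 84.6 tilt 0.1 gap 0.0 F [ 0.2 -0.6  0.4] j [-0.4   0.02 -0.33  1.21 -0.    1.26]
side bar [301.7, 158.7] 0.61 556 [[-0.1297, -0.1221, 0.1349], [-0.115, 0.0159, 0.1426], [-0.0863, 0.1339, 0.1468]]
panel a [-0.1517 -0.1475 -0.1407] 241
bar top [[-0.1301, -0.1288, 0.1388], [-0.1159, 0.0136, 0.1431], [-0.092, 0.1343, 0.147]]
   z at b -0.12 0.1429 44
   z at b -0.06 0.1429 51
   z at b 0 0.1429 49
   z at b 0.06 0.1433 53
   z at b 0.12 0.1435 59
handle [[-0.1922, -0.0645, 0.081], [-0.187, 0.0055, 0.0873], [-0.1663, 0.0729, 0.0905]]
top bar [355.8, 159.9] 0.91 876 [[-0.1285, -0.1196, 0.125], [-0.1117, 0.0066, 0.1439], [-0.085, 0.1258, 0.1492]]
top bar [222.8, 259.3] 0.38 172 [[-0.4949, 0.3866, 0.0018], [-0.4787, 0.4004, 0.1173], [-0.4612, 0.4502, 0.2117]]
panel a [-0.1504 -0.1462 -0.1406] 308
bar top [[-0.1289, -0.1286, 0.1392], [-0.1143, 0.0023, 0.1444], [-0.091, 0.1314, 0.1495]]
   z at b -0.12 0.1443 81
   z at b -0.06 0.1442 85
   z at b 0 0.1442 87
   z at b 0.06 0.1446 88
   z at b 0.12 0.1445 79
handle [[-0.1902, -0.0691, 0.0818], [-0.1847, 0.0165, 0.0884], [-0.1669, 0.0729, 0.0934]]
```

View pics/l1side.png

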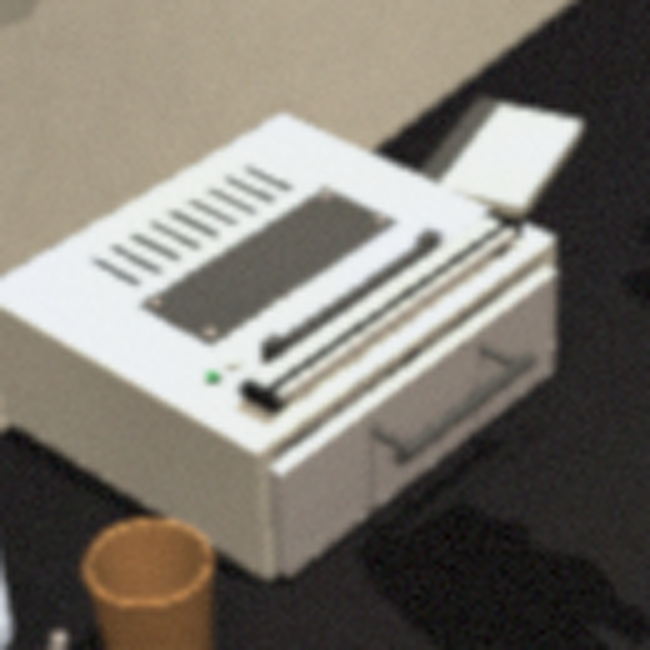

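View pics/l1top.png

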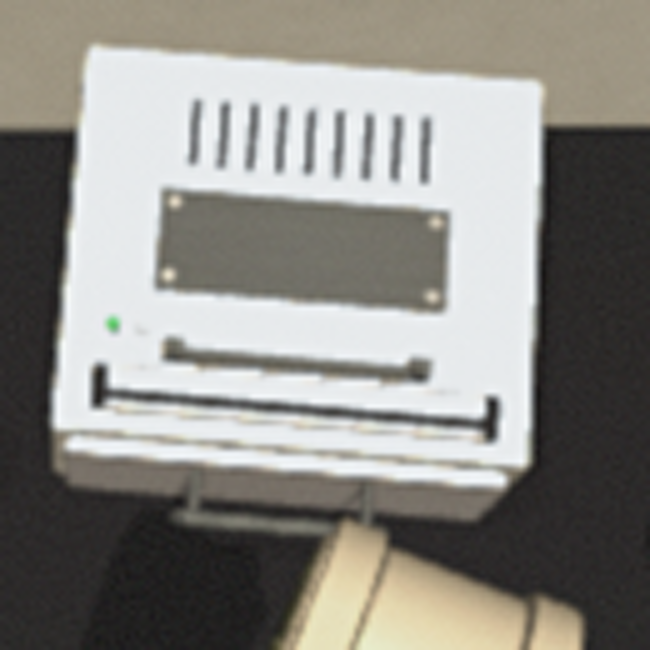

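```bash
python3 - <<'E'
from h import *
plan([(sw(-.117,.0015,.195),84.6),(sw(-.117,.0015,.150),84.6),(sw(-.117,.0015,.137),84.6)])
E
```

```text
t 55.2 tcp [ 0.4173 -0.0908  0.22  ] yaw 84.6 tilt 0.08 gap -0.0 F [0.1 0.2 0. ] j [-0.4   0.03 -0.33  1.21 -0.    1.26]
to [ 0.6787 -0.113   0.195 ] 84.6 -> x 2.4 y 262.3 z 25.4  r 0.1 0.0 0.0
to [ 0.6787 -0.113   0.15  ] 84.6 -> x 2.4 y 262.2 z 70.4  r 0.1 0.0 0.0
to [ 0.6787 -0.113   0.137 ] 84.6 -> x 2.4 y 262.2 z 83.4  r 0.1 0.0 0.0
```

Request:
arm_command(motion=[{"x": 0, "y": 30, "z": 0, "rx": 0, "ry": 0, "rz": 0, "hand": 1}, {"x": 0, "y": 75, "z": 0, "rx": 0, "ry": 0, "rz": 0, "hand": 1}, {"x": 1, "y": 120, "z": 0, "rx": 0, "ry": 0, "rz": 0, "hand": 1}, {"x": 2, "y": 165, "z": 0, "rx": 0, "ry": 0, "rz": 0, "hand": 1}, {"x": 2, "y": 210, "z": 0, "rx": 0, "ry": 0, "rz": 0, "hand": 1}, {"x": 2, "y": 245, "z": 10, "rx": 0, "ry": 0, "rz": 0, "hand": 1}, {"x": 2, "y": 262, "z": 25, "rx": 0, "ry": 0, "rz": 0, "hand": 1}, {"x": 2, "y": 262, "z": 25, "rx": 0, "ry": 0, "rz": 0, "hand": 1}, {"x": 2, "y": 262, "z": 25, "rx": 0, "ry": 0, "rz": 0, "hand": 1}])

```text
clock: 56.32
tcp_pos: [0.6779, -0.1129, 0.1942]
orientation: [-0.0, 0.739, 0.673, -0.0]
wrist_force: [-0.5, 0.1, 0.5]
finger_gap: -0.0001
```

```bash
python3 - <<'E'
from h import *
plan([(sw(-.117,.0015,.150),84.6),(sw(-.117,.0015,.137),84.6)])
p=cam("side"); save(p,"l2.png",(230,80,360,210),5)
E
```

```text
t 56.33 tcp [ 0.6779 -0.1129  0.1942] yaw 84.7 tilt 0.06 gap -0.0001 F [-0.5  0.1  0.5] j [-0.28  0.55  0.32  1.34 -0.    1.38]
to [ 0.6787 -0.113   0.15  ] 84.6 -> x -0.1 y 0.8 z 44.2  r -0.1 -0.0 0.1
to [ 0.6787 -0.113   0.137 ] 84.6 -> x -0.1 y 0.8 z 57.2  r -0.1 -0.0 0.1
```

View pics/l2.png

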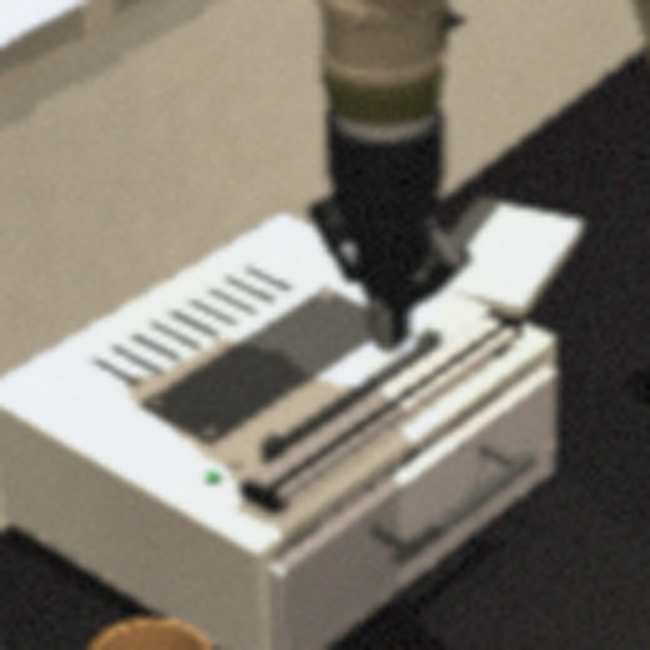

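Request:
arm_command(motion=[{"x": 0, "y": 0.5, "z": 20, "rx": 0, "ry": 0, "rz": 0, "hand": 1}, {"x": 0, "y": 0.5, "z": 36, "rx": 0, "ry": 0, "rz": 0, "hand": 1}, {"x": 0, "y": 0.5, "z": 44, "rx": 0, "ry": 0, "rz": 0, "hand": 1}, {"x": 0, "y": 0.5, "z": 48, "rx": 0, "ry": 0, "rz": 0, "hand": 1}, {"x": 0, "y": 0.5, "z": 51, "rx": 0, "ry": 0, "rz": 0, "hand": 1}, {"x": 0, "y": 0.5, "z": 51, "rx": 0, "ry": 0, "rz": 0, "hand": 1}])

```text
clock: 57.12
tcp_pos: [0.6784, -0.1131, 0.1443]
orientation: [0.0, 0.739, 0.673, 0.0]
wrist_force: [-1.2, -0.0, 2.1]
finger_gap: 0.0002
```

Request:
arm_command(motion=[{"x": 0, "y": 0, "z": 2, "rx": 0, "ry": 0, "rz": 0, "hand": 1}, {"x": 0, "y": 0, "z": 4, "rx": 0, "ry": 0, "rz": 0, "hand": 1}, {"x": 0, "y": 0, "z": 6, "rx": 0, "ry": 0, "rz": 0, "hand": 1}, {"x": 0, "y": 0, "z": 8, "rx": 0, "ry": 0, "rz": 0, "hand": 1}, {"x": 0, "y": 0, "z": 8, "rx": 0, "ry": 0, "rz": 0, "hand": 1}])

```text
clock: 57.75
tcp_pos: [0.6783, -0.1132, 0.1366]
orientation: [0.0, 0.739, 0.673, 0.0]
wrist_force: [-4.4, 1.2, 6.4]
finger_gap: 0.0004
```

```bash
python3 bar.py l3 | grep -v bar\ \\[
```

```text
t 57.75 tcp [ 0.6783 -0.1132  0.1366] yaw 84.6 tilt 0.04 gap 0.0004 F [-4.4  1.2  6.4] j [-0.28  0.57  0.21  1.21 -0.    1.38]
panel a [-0.1514 -0.1472 -0.1412] 243
bar top [[-0.1345, -0.1215, 0.1381], [-0.11, 0.0214, 0.1401], [-0.0907, 0.1303, 0.1546]]
   z at b -0.12 0.1388 4
   z at b -0.06 0.1393 5
   z at b 0 0.1476 30
   z at b 0.06 0.1396 13
   z at b 0.12 0.1389 8
handle [[-0.1922, -0.0649, 0.0817], [-0.1869, 0.0058, 0.0871], [-0.1667, 0.0723, 0.0906]]
panel a [-0.1503 -0.1464 -0.1406] 85
bar top [[-0.1184, -0.1325, 0.138], [-0.1064, 0.0935, 0.1398], [-0.1, 0.1338, 0.1432]]
   z at b -0.12 0.1402 18
   z at b -0.06 nan 0
   z at b 0 nan 0
   z at b 0.06 0.1406 6
   z at b 0.12 0.1399 29bar.py:12: RuntimeWarning: Mean of empty slice.
  q=Y[abs(Y[:,1]-b)<.015]; print("   z at b",b,q[:,2].mean().round(4),len(q))
  ret = ret.dtype.type(ret / rcount)
Traceback (most recent call last):
  File "bar.py", line 13, in <module>
    Y=L[(abs(L[:,1])<.1)&(L[:,0]>-.22)&(L[:,0]<-.165)&(L[:,2]>.07)&(L[:,2]<.098)]; print("handle",np.percentile(Y,[2,50,98],axis=0).round(4).tolist())
                                                                                                  ~~~~~~~~~~~~~^^^^^^^^^^^^^^^^^^^^
IndexError: index -1 is out of bounds for axis 0 with size 0
```

Request:
arm_command(motion=[{"x": 0, "y": 0, "z": 1, "rx": 0, "ry": 0, "rz": 0, "hand": 1}, {"x": 0, "y": 0, "z": 2, "rx": 0, "ry": 0, "rz": 0, "hand": 1}, {"x": 0, "y": 0, "z": 2, "rx": 0, "ry": 0, "rz": 0, "hand": 1}, {"x": 0, "y": 0, "z": 2, "rx": 0, "ry": 0, "rz": 0, "hand": 1}])

```text
clock: 58.45
tcp_pos: [0.6785, -0.1132, 0.1362]
orientation: [0.001, 0.739, 0.673, 0.0]
wrist_force: [-6.7, 1.3, 13.1]
finger_gap: -0.0004
```

```bash
python3 - <<'E'
from h import *
plan([])
for n in("side","top"):
    p=cam(n); save(p,"l4"+n+".png",(230,80,360,210) if n=="side" else (300,80,430,210),5)
    X=cloud(p).reshape(-1,3); d=X-CS; L=np.c_[d@EX,d@EY,X[:,2]]
    for b in(-.12,-.1,-.08,-.06,.06,.08,.1,.12):
        q=L[(abs(L[:,1]-b)<.01)&(L[:,0]>-.127)&(L[:,0]<-.108)&(L[:,2]>.127)&(L[:,2]<.155)]; print(n,b,q[:,2].mean().round(4) if len(q) else None,len(q))
E
```

```text
t 58.45 tcp [ 0.6785 -0.1132  0.1362] yaw 84.6 tilt 0.12 gap -0.0004 F [-6.7  1.3 13.1] j [-0.28  0.57  0.21  1.21 -0.    1.38]
side -0.12 0.1346 22
side -0.1 0.1351 16
side -0.08 0.134 22
side -0.06 0.1337 18
side 0.06 0.1339 23
side 0.08 0.1333 27
side 0.1 0.1344 26
side 0.12 0.1346 28
top -0.12 0.1357 28
top -0.1 None 0
top -0.08 None 0
top -0.06 None 0
top 0.06 None 0
top 0.08 0.1355 23
top 0.1 0.135 36
top 0.12 0.1351 37
```

View pics/l4side.png

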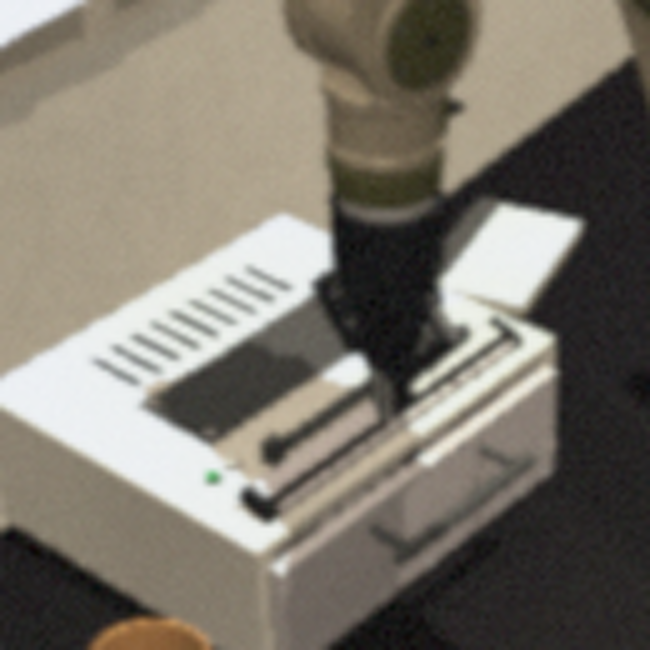

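Request:
arm_command(motion=[{"x": 0, "y": 0, "z": 0, "rx": 0, "ry": 0, "rz": 0, "hand": 1}, {"x": 0, "y": 0, "z": 0, "rx": 0, "ry": 0, "rz": 0, "hand": 1}, {"x": 0, "y": 0, "z": 0, "rx": 0, "ry": 0, "rz": 0, "hand": 1}, {"x": 0, "y": 0, "z": 0, "rx": 0, "ry": 0, "rz": 0, "hand": 1}, {"x": 0, "y": 0, "z": 0, "rx": 0, "ry": 0, "rz": 0, "hand": 1}, {"x": 0, "y": 0, "z": 0, "rx": 0, "ry": 0, "rz": 0, "hand": 1}, {"x": 0, "y": 0, "z": 0, "rx": 0, "ry": 0, "rz": 0, "hand": 1}, {"x": 0, "y": 0, "z": 0, "rx": 0, "ry": 0, "rz": 0, "hand": 1}])

```text
clock: 59.55
tcp_pos: [0.6785, -0.1132, 0.1363]
orientation: [0.001, 0.739, 0.673, 0.0]
wrist_force: [-6.3, 0.8, 13.6]
finger_gap: -0.0003
```

Request:
arm_command(motion=[{"x": 0, "y": 0, "z": -4, "rx": 0, "ry": 0, "rz": 0, "hand": 1}, {"x": 0, "y": 0, "z": -9, "rx": 0, "ry": 0, "rz": 0, "hand": 1}, {"x": 0, "y": 0, "z": -14, "rx": 0, "ry": 0, "rz": 0, "hand": 1}, {"x": 0, "y": 0, "z": -35, "rx": 0, "ry": 0, "rz": 0, "hand": 1}, {"x": 0, "y": 0, "z": -70, "rx": 0, "ry": 0, "rz": 0, "hand": 1}, {"x": 0, "y": -50, "z": -90, "rx": 0, "ry": 0, "rz": 0, "hand": 1}, {"x": 0, "y": -110, "z": -90, "rx": 0, "ry": 0, "rz": 0, "hand": 1}, {"x": 0, "y": -170, "z": -90, "rx": 0, "ry": 0, "rz": 0, "hand": 1}, {"x": 0, "y": -230, "z": -90, "rx": 0, "ry": 0, "rz": 0, "hand": 1}, {"x": 0, "y": -250, "z": -90, "rx": 0, "ry": 0, "rz": 0, "hand": 1}])

```text
clock: 60.8
tcp_pos: [0.4263, -0.0888, 0.2235]
orientation: [-0.001, 0.74, 0.673, -0.0]
wrist_force: [-0.5, -0.4, 0.4]
finger_gap: 0.0001
```

```bash
python3 bar.py l5; python3 - <<'E'
from h import *
p=cam("top"); save(p,"l6.png"); p=cam("side"); save(p,"l7.png")
E
```

```text
t 60.8 tcp [ 0.4263 -0.0888  0.2235] yaw 84.6 tilt 0.07 gap 0.0001 F [-0.5 -0.4  0.4] j [-0.39  0.05 -0.3   1.23  0.    1.27]
side bar [300.8, 159.3] 0.86 575 [[-0.1302, -0.1199, 0.1346], [-0.1147, 0.0103, 0.1424], [-0.0852, 0.1319, 0.1466]]
panel a [-0.1518 -0.1481 -0.141 ] 246
bar top [[-0.1308, -0.1281, 0.1387], [-0.1164, 0.0134, 0.1428], [-0.0911, 0.1338, 0.1468]]
   z at b -0.12 0.1433 44
   z at b -0.06 0.1429 49
   z at b 0 0.1427 55
   z at b 0.06 0.1429 59
   z at b 0.12 0.1433 62
handle [[-0.192, -0.0665, 0.0806], [-0.1875, 0.0103, 0.087], [-0.1678, 0.0722, 0.0919]]
top bar [359.9, 158.3] 0.93 909 [[-0.1285, -0.125, 0.135], [-0.1116, 0.0031, 0.1439], [-0.0844, 0.127, 0.1489]]
panel a [-0.1504 -0.1461 -0.1406] 306
bar top [[-0.1288, -0.1284, 0.1388], [-0.1144, 0.0005, 0.1443], [-0.0913, 0.1318, 0.1495]]
   z at b -0.12 0.145 82
   z at b -0.06 0.1439 89
   z at b 0 0.1442 89
   z at b 0.06 0.1439 89
   z at b 0.12 0.1444 82
handle [[-0.1906, -0.0141, 0.0833], [-0.1852, 0.0339, 0.0883], [-0.1703, 0.0743, 0.0928]]
```

View pics/l5side.png

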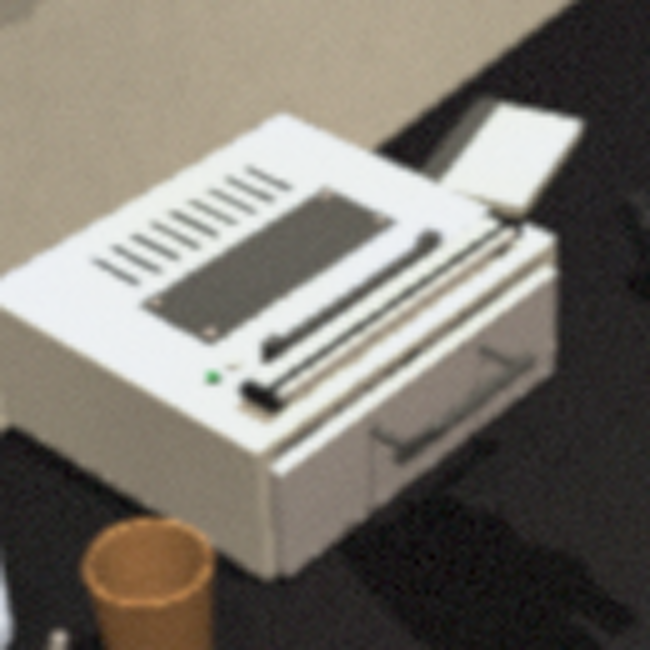

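View pics/l7.png

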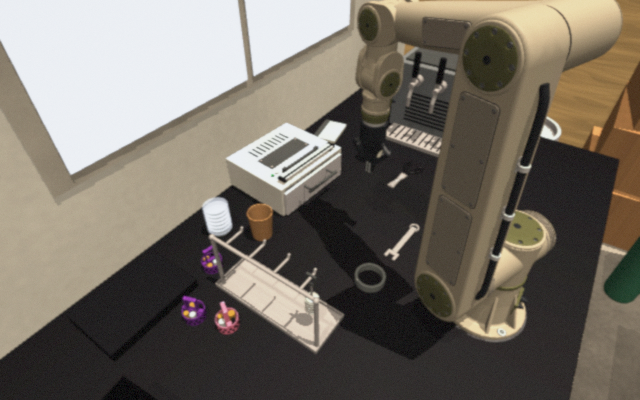

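```bash
python3 -c "
from h import *
print(hand_in())"
```

```text
the job is handed in; nothing more can be done
None
```

I loaded the steriliser, shut it, pressed the start bar and handed the job in at about 61 s; no verdict was reported. All three steel baskets and both couplings went into the drawer. The brush and the pink and purple look-alikes were left alone.

**What went wrong:** while I lowered the third basket it rode onto coupling 1, which had ended up about 25 mm from where I set it down. The wrist force reached about 38 N. I lifted the basket and set it down again further back. It must have tilted in the grip, because after release its loop stood about 25 mm nearer the front than the fingers had been.

**Last checks:**
- **Contents:** before shutting, the depth image showed all three baskets upright on the drawer floor and inside the limits, and both couplings standing. The third basket was almost touching coupling 1. I could not see the contents once the drawer was shut.
- **Drawer:** it was pushed against its stop, with the handle where it should be when shut.
- **Start bar:** I held it fully down for over a second, about 8 to 9 mm by camera, with both ends at the same height within about 1 mm. Afterwards it was back up at about 144 mm and level.
- **Bystanders:** the brush, cup and scissors looked undisturbed in the last picture. The water bottle was hidden behind the gripper there; it was in place in the last picture that showed it, taken as the drawer was being shut.

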